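# Tip out the spacers, then draw the sprung leg out to its mark

### The job

Get the sprung robot leg ready for its spacers: tip the blue cup so that all four yellow spacers slide out into the empty grey square tray, and stand the cup upright on its round cork mat again and let go of it. Then take the black rubber foot of the leg's rod and pull it out of the tube against the spring until the mouth of the tube is at the red length band on the rod, and finish while still holding it there, so that a colleague can clip the spacers on. Leave the other things on the bench alone.

Things in the scene. Friction and masses are not known exactly. Their poses are not given: they have to be found in the camera images.
- cup_center (a point): centre (half-way up, on the axis) of an open blue cup, 75 mm tall, 50 mm across at the foot and 55 mm at the rim, with a black rubber sleeve 60 mm across around it from 15 to 60 mm above its foot, good to grip; wall 4 mm, floor 5 mm thick, about 120 g, inside smooth and slippery. Its z axis points out of the mouth.
- cup_bottom (a point): centre of the cup's underside, on its axis, 37.5 mm below its centre
- cup: the cup itself, origin at the centre of its underside, z axis out of the mouth. At the start it stands upright on the cork mat with the four spacers lying in its lowest 35 mm; they slide out when it is tipped well beyond level (about 25 degrees mouth-down)
- mat: round cork mat, 110 mm across and 4 mm thick, fixed to the bench; origin at the centre of its underside. It and the tray may change places from one start to another
- mat_top (a point): centre of the cork mat's upper face, 4 mm above the bench
- tray: empty grey open-topped square tray, 170 x 170 x 40 mm high, walls and floor 5 mm thick, fixed to the bench; origin at the centre of its underside, x and y along its sides
- spacer1_center (a point): centre of a yellow plastic spacer: a short cylinder 16 mm across and 14 mm long, 12 g, at the start in the cup
- spacer2_center (a point): centre of a yellow plastic spacer: a short cylinder 16 mm across and 14 mm long, 12 g, at the start in the cup
- spacer3_center (a point): centre of a yellow plastic spacer: a short cylinder 16 mm across and 14 mm long, 12 g, at the start in the cup
- spacer4_center (a point): centre of a yellow plastic spacer: a short cylinder 16 mm across and 14 mm long, 12 g, at the start in the cup
- tube_mouth (a point): centre of the mouth of the leg's grey tube, on its axis, 75 mm above the bench. The tube (28 mm across, with a 33 mm black collar at the mouth) lies level, held by two clamps on an aluminium plate fixed to the bench, their tops 96 mm above the bench; the plate begins below the mouth and ends 170 mm behind it. The x axis of this point lies along the tube, into it; the rod is pulled out along its -x
- foot (a point): centre of the black rubber foot on the end of the rod, to be gripped from above: a block 30 mm along the rod, 36 mm across it (level) and 44 mm high, its centre 75 mm above the bench. With the rod fully in, its centre is 65 mm outside the tube's mouth and 50 mm of bare 14 mm rod shows between them. x axis as at the tube's mouth; it only slides along it
- band (a point): middle of the red length band, 12 mm long, around the rod, 120 mm behind the foot's centre; hidden 55 mm inside the tube when the rod is fully in. Silver rod lies on the foot's side of it and black rod behind it
- rod (a joint): how far the rod is pulled out, in m: 0 fully in (as at the start), 0.055 when the middle of the red band is at the tube's mouth, 0.085 at the end stop. The spring pulls it back in: 4 N at 0, 13 N at the band (160 N/m)
- servo: a loose black servo motor, 50 x 36 x 36 mm; bystander, leave alone
- servo2: a second loose black servo motor, 50 x 36 x 36 mm; bystander, leave alone
- screwdriver: a loose screwdriver, 180 mm long; bystander, leave alone
- jar: a loose amber jar, 56 mm across and 75 mm tall; bystander, leave alone
Not all that is in view belongs to the job. Of the things shaped like the tray, the grey one is meant. Of the things shaped like the mat, the cork one is meant.

How it is judged (in metres and radians):
On the way, in this order (a step that is already met when the one before it is completed fails the run):
1. all four spacers have been tipped out into the tray, the cup being still tilted (x of spacer1_center in the frame of tray between -0.084 and 0.084 m and y of spacer1_center in the frame of tray between -0.084 and 0.084 m and z of spacer1_center in the frame of tray between 0 and 0.037 m and x of spacer2_center in the frame of tray between -0.084 and 0.084 m and y of spacer2_center in the frame of tray between -0.084 and 0.084 m and z of spacer2_center in the frame of tray between 0 and 0.037 m and x of spacer3_center in the frame of tray between -0.084 and 0.084 m and y of spacer3_center in the frame of tray between -0.084 and 0.084 m and z of spacer3_center in the frame of tray between 0 and 0.037 m and x of spacer4_center in the frame of tray between -0.084 and 0.084 m and y of spacer4_center in the frame of tray between -0.084 and 0.084 m and z of spacer4_center in the frame of tray between 0 and 0.037 m and angle between cup_center's own z axis and vertical above 0.4 rad), for 0.1 s.
2. the empty cup stands upright on the cork mat, let go (angle between cup_center's own z axis and vertical below 0.1 rad and horizontal distance between cup_center and mat below 0.04 m and z of cup_bottom in the frame of mat_top between -0.002 and 0.004 m and contact force between the fingers and cup below 0.05 N and linear speed of cup below 0.02 m/s and x of spacer1_center in the frame of tray between -0.084 and 0.084 m and y of spacer1_center in the frame of tray between -0.084 and 0.084 m and z of spacer1_center in the frame of tray between 0 and 0.037 m and x of spacer2_center in the frame of tray between -0.084 and 0.084 m and y of spacer2_center in the frame of tray between -0.084 and 0.084 m and z of spacer2_center in the frame of tray between 0 and 0.037 m and x of spacer3_center in the frame of tray between -0.084 and 0.084 m and y of spacer3_center in the frame of tray between -0.084 and 0.084 m and z of spacer3_center in the frame of tray between 0 and 0.037 m and x of spacer4_center in the frame of tray between -0.084 and 0.084 m and y of spacer4_center in the frame of tray between -0.084 and 0.084 m and z of spacer4_center in the frame of tray between 0 and 0.037 m), for 0.2 s.
At the end, for the whole second after the job is handed in: Fingers hold the rod at rest (3 N or more), pulled out 48 to 62 mm (tube mouth within 7 mm of the middle of the red band); all four spacers lie in the tray; the cup stands untouched and upright (within 0.1 rad) on the cork mat, axis within 40 mm of its centre (all of step 2 and value of joint rod between 0.048 and 0.062 m and velocity of joint rod between -0.01 and 0.01 m/s and contact force between the fingers and rod above 3 N); the arm keeps its last pose, push and grip.
It fails at once if the servo is moved by more than 40 mm (distance of servo from where it was at the start of the episode above 0.04 m).
It fails at once if the servo2 is moved by more than 40 mm (distance of servo2 from where it was at the start of the episode above 0.04 m).
It fails at once if the screwdriver is moved by more than 40 mm (distance of screwdriver from where it was at the start of the episode above 0.04 m).
It fails at once if the jar is moved by more than 40 mm (distance of jar from where it was at the start of the episode above 0.04 m).
It also fails if it takes over 72 s, if anything falls off the work surface, if the arm or the gripper's body presses on something with over 40 N, if the wrist force passes 120 N, or if a joint passes its speed limit or range.

### The arm

A 6-joint arm with a two-finger parallel gripper is mounted at the origin on the work surface. World frame = base frame: x ahead of the robot, y to its left, z up, the work surface at z = 0. Lengths are in m, angles in degrees, forces in N, time in s.
With the tool pointing down it reaches from about 0.35 to 0.85 m from the base axis. Payload 8.1 kg.
Tool frame: the origin (TCP) lies at the very end of the fingers, on their centre line; the grasp point (between the pads) lies 19 mm behind it; x points along the fingers, z is the direction in which the jaws open and shut, and the axes are right-handed (so a half turn about x gives the same grasp; the last joint's range is limited). The gripper opens to 85 mm and grips with 20 to 120 N. Pads are 22 mm wide; open, the fingers measure 114 mm over their backs; the gripper's body (76 mm by 85 mm) begins 54 mm behind the grasp point. The pads swing forward as they close: fully open they stand 13 mm farther back than shut.
Start: joints at [67.93, 7.471, 85.268, -0, 87.261, -4.893], TCP at [0.177, 0.573, 0.231] pointing down, gripper open.
Joint ranges: [-169.43, 169.43], [-51.17, 129.36], [1.28, 143.12], [-76.62, 256.62], [0, 156.53], [-152.29, 152.29]. Speed limits (degrees/s): [136.94, 136.94, 159.86, 180, 180, 180].

### API

Orientations are given as a 3x3 rotation matrix whose columns are the frame's x, y, z axes.
In Python, from rig import status, get_image, order, cut_out gives the robot as it stands.
- The arm moves only by the tool servo_tool, never from a script. Its argument "rows" is a list of rows, each a list of 3 entries, a list of its own where there are three numbers: the shift along the tool's x, y, z in m, then the turn, a rotation vector about the tool's x, y, z in degrees, then the finger opening in m, from 0 to 0.0854. A call has exactly 5 rows; each row is the pose to reach, as a shift and turn from the pose commanded when the call began, along the tool's axes at that moment; what a row does not reach only later rows make up. A row lasts 1/8 s, in which the tool goes at most 62.5 mm and 10.7 degrees, less where a joint would pass 70% of its speed; a pose out of reach is approached as far as the arm can. A call with a gripper value outside its range is refused whole. The fingers move at their own pace and stop on an object; "squeeze" is the grip in N (left out, the last holds). Time passes only in rows, so rows that repeat a pose let the fingers close, or fill a call up. It gives the time, the measured TCP pose, the force and the opening at its end, in the units of the state.
- status.read_state(): the state, without advancing time (a new reading comes with each control period).
- get_image(name): name is "scene" or "side" or "wrist"; returns a dict with "pixels" (480x640x3 uint8, blue, green, red), "fx", "fy", "cx", "cy" (pixels), "dist_coeffs" ([k1, k2, p1, p2, k3] as OpenCV has them; the pictures are not rectified), "extrinsics" (4x4, takes a point from world to camera coordinates). Camera axes: x right, y down, z forward; pixel columns grow to the right and rows downward; lengths in m; the calibration is good to about 2 mm. A picture is of the moment at which its call begins. There is no depth.
- order.close_job(): hands the job in, once; it reports no verdict.
Trained networks look in a picture, given as the dict that the camera call returned (one of the last four; its "shot" number tells which), for a name from the list of things; names that differ only in an ending like _2 or _b are one class to them, and where a whole thing is asked for, a point or a joint stands for the part that bears it (a point fixed in the world has none). Each returns a list of dicts, best first, with "score" (0 to 1); they miss things now and then, are a little off and sometimes report something else, mostly with a low value. They report only what shows in the picture. A call takes as long as a camera call. They do not tell look-alikes from the thing itself.
- cut_out(picture, thing): "mask" (480x640 bool, what is visible of it) and "extent" ([left, top, right, bottom] in pixels, round what is visible of it).
The state is a dict: "time_s": time; "joints": joint angles; "qd": joint speeds; "joint_efforts": joint torques, N m; "ee_pos": TCP position; "tcp_rot": TCP orientation; "force": force on the tool from outside, world axes, zero at the start; "moment": the same for the moment, N m; "finger_gap": finger opening in m.
Only numpy, scipy, OpenCV 4.12 (cv2) and the standard library are available. Lean on these libraries where they do the work, as an engineer would, in place of code of your own. Each camera call takes 0.05 s, during which the arm holds its last target.

## Working session

There is one attempt and no reset: what is moved stays moved. The work goes in short steps, Python scripts to look and compute and a tool call to move; the robot and the scene stay as the last step left them, time stands still between calls to the robot, and variables do not carry over. Pictures are saved under pics/ and viewed, and the job is handed in when it is done.

Besides the shell and the picture viewer there is one more tool, called after "Emit:" in YAML: its name, and indented under it one key for each argument. servo_tool: Moves the arm, as the interface text tells. Its arguments: {"type":"object","properties":{"rows":{"type":"array"},"squeeze":{"type":"number"}},"required":["rows"]}

```bash
ls; mkdir -p pics; python3 - <<'E'
from rig import status, get_image, order, cut_out
import cv2, numpy as np
for n in ["scene","side","wrist"]:
    p=get_image(n); cv2.imwrite(f"pics/{n}0.png",p["pixels"])
    print(n,p["fx"],p["fy"],p["cx"],p["cy"],p["dist_coeffs"]); print(np.round(p["extrinsics"],4).tolist())
print(status.read_state())
E
```

```text
pics
scene 465.1489933033734 465.1489933033734 305.65407510036204 238.62079515159502 [-0.08064046  0.          0.          0.          0.        ]
[[-0.7735, 0.6337, 0.0078, 0.3439], [0.3558, 0.4444, -0.8222, -0.1366], [-0.5245, -0.6332, -0.5692, 1.5031], [0.0, 0.0, 0.0, 1.0]]
side 493.2546863888107 493.2546863888107 325.73526964865994 230.93028638889697 [-0.13834626  0.          0.          0.          0.        ]
[[0.8055, -0.5923, -0.0159, -0.4011], [-0.356, -0.4623, -0.8121, 0.2613], [0.4737, 0.6598, -0.5833, 0.7733], [0.0, 0.0, 0.0, 1.0]]
wrist 389.30353338141504 389.30353338141504 322.78781686497484 238.58433427897867 [-0.05390011  0.          0.          0.          0.        ]
[[0.2953, 0.9554, -0.0007, -0.5997], [0.9183, -0.2836, 0.2762, -0.0361], [0.2637, -0.0822, -0.9611, 0.3786], [0.0, 0.0, 0.0, 1.0]]
{'time_s': 0.15, 'joints': array([ 6.79285172e+01,  7.50642128e+00,  8.53134946e+01,  1.70456799e-03,
        8.72601914e+01, -4.89483479e+00]), 'qd': array([ 0.1014973 , -0.1192156 , -0.2312575 ,  0.00609855, -0.01900475,
        0.11587248]), 'joint_efforts': array([ 1.21440789e-03, -5.70054245e+01, -5.01165354e+01, -1.50006640e-04,
        9.52378643e-03, -6.21245817e-05]), 'ee_pos': array([0.1770258 , 0.57287013, 0.23048625]), 'tcp_rot': array([[-5.52906432e-04, -9.55398337e-01,  2.95319678e-01],
       [-1.28450834e-03,  2.95320158e-01,  9.55397485e-01],
       [-9.99999022e-01,  1.48904824e-04, -1.39050155e-03]]), 'force': array([-0.70209665, -0.43051562, -0.40933641]), 'moment': array([-0.06240523, -0.03855826,  0.01744116]), 'finger_gap': 0.08540624331600641}
```

View pics/scene0.png

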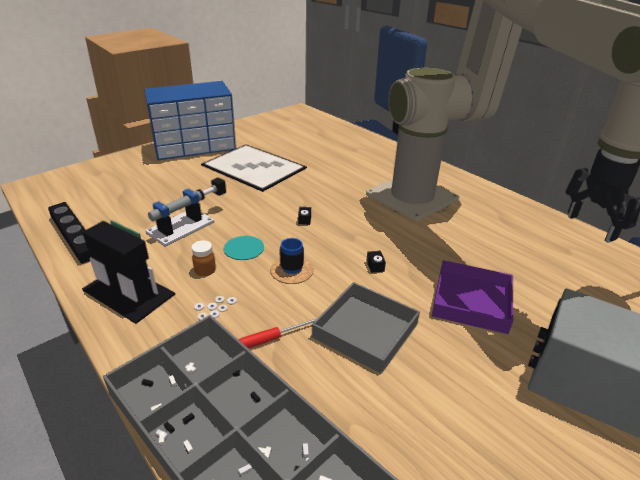

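View pics/side0.png

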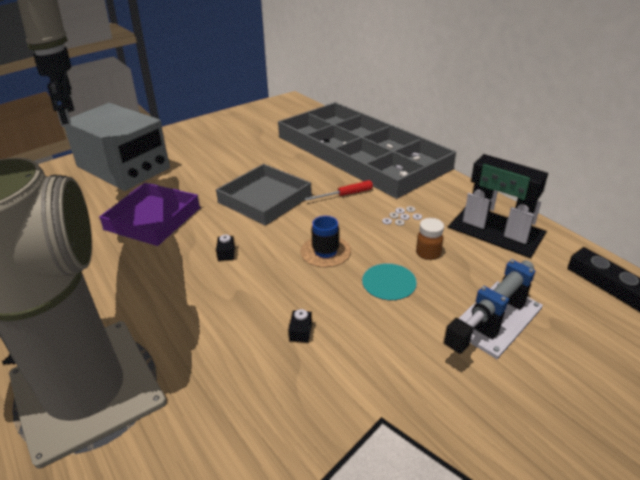

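View pics/wrist0.png

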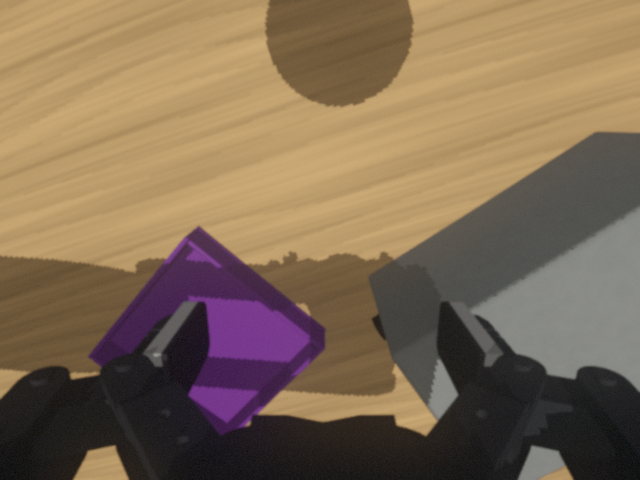

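Candidates. For the mat: cork disc, scene (292,270) / side (326,250), or teal disc (244,247), which is the decoy. For the tray: grey, scene (365,325) / side (264,193), or purple (473,295), the decoy; the large parts bin isn't it either. There is one blue cup, scene (292,256). The rod's foot is at scene (218,186) / side (460,334).

```bash
cat > h.py <<'E'
from rig import status, get_image, order, cut_out
import cv2, numpy as np
def K(p): return np.array([[p["fx"],0,p["cx"]],[0,p["fy"],p["cy"]],[0,0,1]])
def proj(p,X):
    E=np.array(p["extrinsics"]); X=np.atleast_2d(X).astype(float)
    r,_=cv2.Rodrigues(E[:3,:3])
    return cv2.projectPoints(X,r,E[:3,3],K(p),np.array(p["dist_coeffs"]))[0][:,0]
def ray(p,uv):
    E=np.array(p["extrinsics"])
    n=cv2.undistortPoints(np.array(uv,float).reshape(-1,1,2),K(p),np.array(p["dist_coeffs"]))[:,0]
    d=np.c_[n,np.ones(len(n))]@E[:3,:3]; o=-E[:3,:3].T@E[:3,3]
    return o,d
def atz(p,uv,z):
    o,d=ray(p,uv); return o+d*((z-o[2])/d[:,2])[:,None]
E
cat > m1.py <<'E'
from h import *
for n in ["scene","side"]:
    p=get_image(n); im=p["pixels"].copy()
    for t in ["cup","mat","tray","foot","rod","servo","jar","screwdriver","band","tube_mouth"]:
        try: r=cut_out(p,t)
        except Exception as e: print(n,t,e); continue
        for c in r[:3]:
            m=c["mask"]; ys,xs=np.nonzero(m)
            print(n,t,round(c["score"],2),c["extent"],"cen",xs.mean().round(1),ys.mean().round(1),m.sum())
            if c["score"]>.5:
                cs,_=cv2.findContours(m.astype(np.uint8),cv2.RETR_EXTERNAL,cv2.CHAIN_APPROX_NONE); cv2.drawContours(im,cs,-1,(0,255,0),1)
                np.save(f"mask_{n}_{t}_{r.index(c) if False else [id(q) for q in r].index(id(c))}.npy",m)
    cv2.imwrite(f"pics/{n}_seg.png",im)
E
python3 m1.py
```

```text
scene cup 0.77 [279.3, 239.6, 302.9, 277.1] cen 291.2 255.4 713
scene mat 0.8 [273.5, 257.3, 314.1, 285.1] cen 291.0 272.5 595
scene mat 0.77 [221.3, 235.7, 263.7, 260.5] cen 243.3 247.5 761
scene tray 0.77 [313.4, 282.8, 422.9, 371.7] cen 365.1 325.9 5772
scene tray 0.6 [434.3, 261.7, 517.2, 335.6] cen 474.6 296.4 4625
scene foot 0.71 [202.4, 178.3, 227.5, 196.6] cen 216.2 187.0 256
scene rod 0.57 [203.1, 177.8, 225.1, 196.2] cen 216.4 186.8 250
scene rod 0.19 [278.5, 236.9, 304.8, 273.9] cen 291.3 255.2 753
scene servo 0.85 [366.3, 251.0, 384.1, 272.5] cen 375.8 261.1 323
scene servo 0.75 [297.8, 211.4, 312.2, 224.8] cen 304.1 215.7 198
scene jar 0.92 [189.0, 238.8, 212.9, 278.4] cen 202.8 258.3 663
scene screwdriver 0.72 [239.2, 321.2, 314.8, 347.0] cen 266.2 335.7 504
scene band 0.84 [204.1, 178.1, 228.3, 195.5] cen 216.1 186.7 261
scene band 0.33 [277.6, 236.5, 301.8, 272.2] cen 291.2 254.7 739
scene tube_mouth 0.86 [144.6, 176.5, 226.4, 245.8] cen 181.9 214.3 2478
side cup 0.59 [286.4, 311.7, 311.4, 341.7] cen 299.7 326.2 754
side mat 0.8 [302.2, 240.0, 352.1, 269.2] cen 325.4 254.7 775
side mat 0.67 [365.8, 266.5, 416.1, 300.0] cen 388.8 281.2 1608
side tray 0.66 [211.5, 162.1, 310.2, 225.6] cen 263.4 193.3 3632
side tray 0.63 [103.4, 183.7, 198.9, 245.0] cen 150.2 212.9 3971
side foot 0.92 [443.7, 310.4, 485.4, 353.7] cen 460.5 332.2 913
side rod 0.87 [439.5, 311.9, 483.6, 353.9] cen 460.3 332.5 915
side servo 0.71 [286.2, 313.1, 309.1, 343.7] cen 299.4 326.6 701
side servo 0.61 [214.0, 231.7, 238.3, 262.8] cen 225.4 248.0 535
side jar 0.75 [417.4, 220.7, 447.5, 260.7] cen 429.8 238.8 905
side screwdriver 0.72 [309.7, 183.3, 373.8, 197.3] cen 349.9 188.7 405
side band 0.65 [445.8, 312.2, 482.0, 351.9] cen 460.3 331.9 923
side tube_mouth 0.9 [445.0, 259.6, 541.2, 358.9] cen 495.9 312.9 5257
side tube_mouth 0.4 [444.0, 311.0, 481.3, 356.5] cen 460.3 332.4 887
```

```bash
cat > m2.py <<'E'
from h import *
S={n:get_image(n) for n in ["scene","side"]}
def crop(n,x0,y0,w,h,k,name):
    im=S[n]["pixels"][y0:y0+h,x0:x0+w]; return cv2.imwrite(f"pics/{name}.png",cv2.resize(im,None,fx=k,fy=k,interpolation=cv2.INTER_CUBIC))
crop("scene",255,220,80,70,9,"c_cup_s"); crop("side",290,205,80,70,9,"c_cup_d")
crop("scene",305,275,125,100,6,"c_tray_s"); crop("side",205,155,115,80,6,"c_tray_d")
crop("scene",135,165,100,85,7,"c_leg_s"); crop("side",430,240,120,120,5,"c_leg_d")
E
python3 m2.py
```

```text
(no output)
```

View pics/c_cup_s.png

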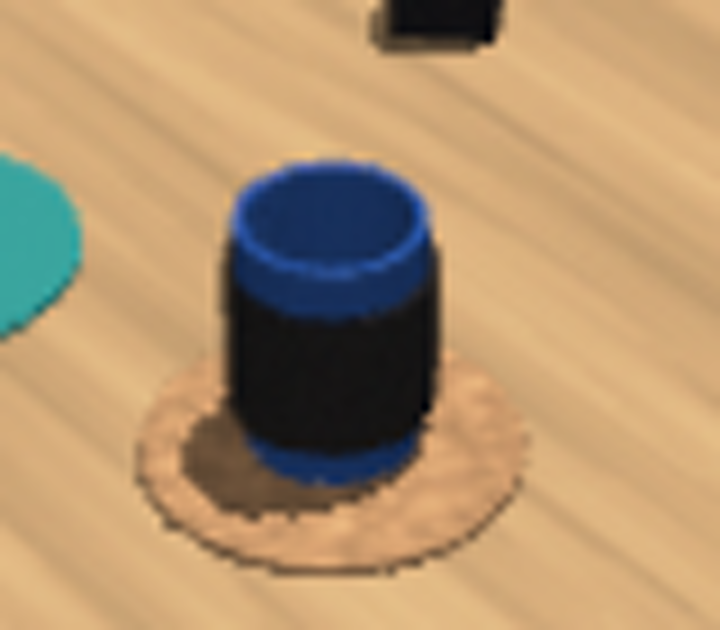

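View pics/c_cup_d.png

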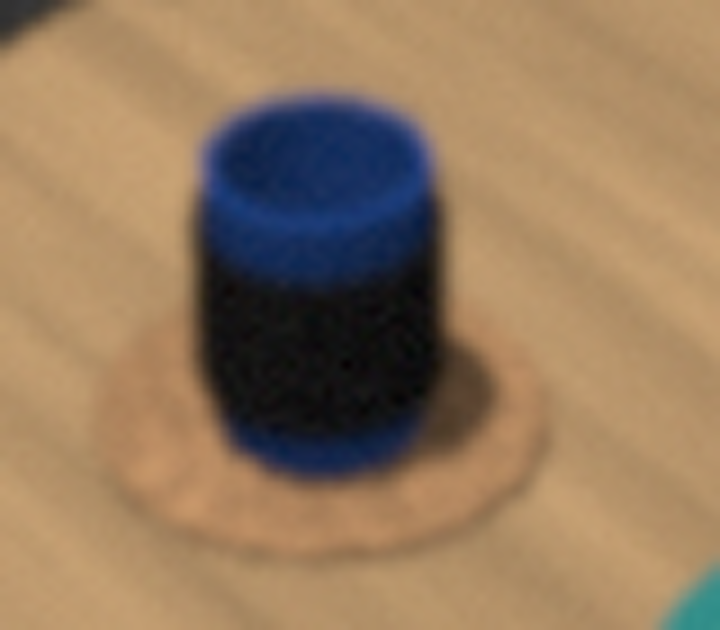

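View pics/c_tray_s.png

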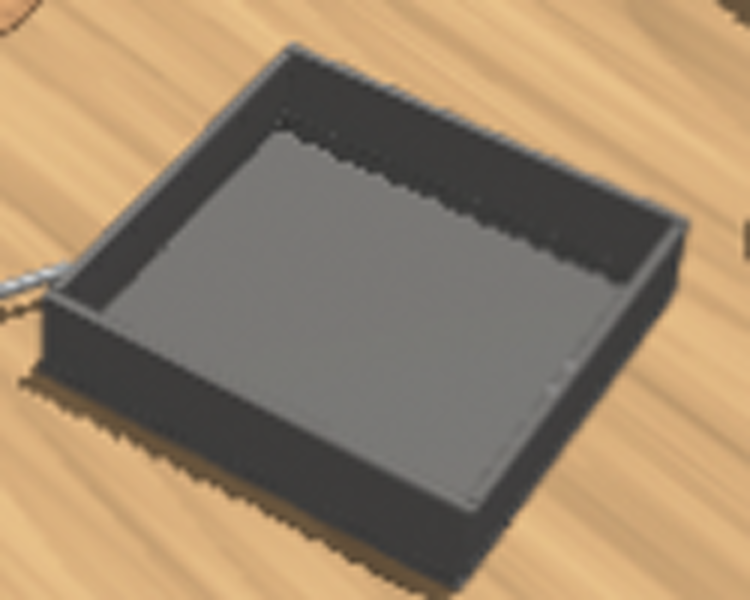

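View pics/c_tray_d.png

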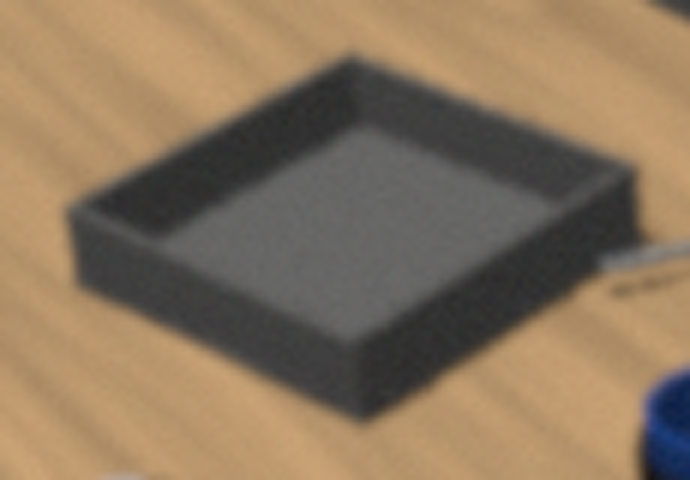

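View pics/c_leg_s.png

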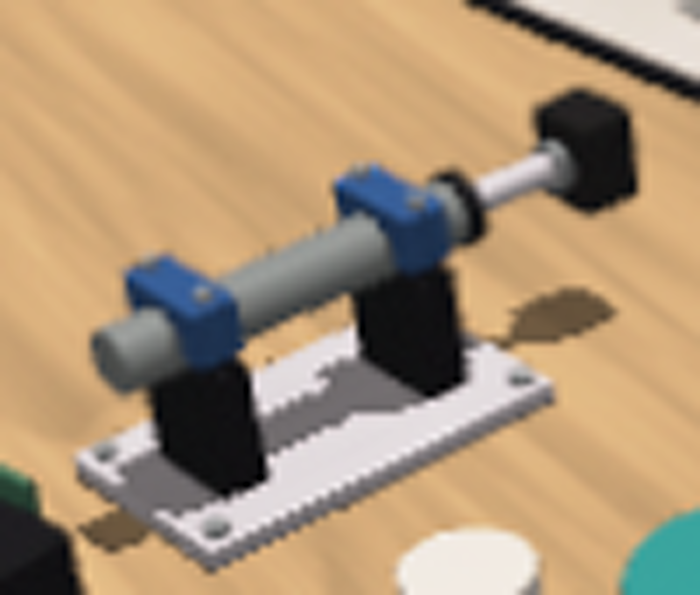

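View pics/c_leg_d.png

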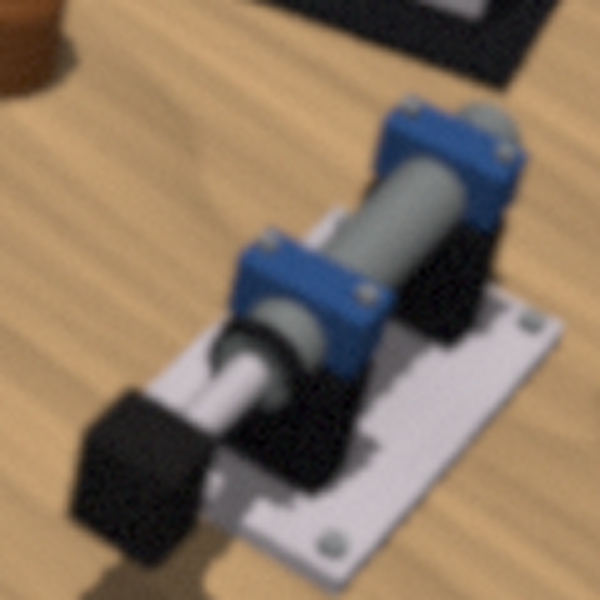

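```bash
cat > m3.py <<'E'
from h import *
from scipy.optimize import minimize, linear_sum_assignment
S={n:get_image(n) for n in ["scene","side"]}
def u(x,y,x0,y0,k): return [(x+.5)/k-.5+x0,(y+.5)/k-.5+y0]
sc,sd=S["scene"],S["side"]
print("rim scene",atz(sc,[u(330,219,255,220,9)],.079),"side",atz(sd,[u(319,160,290,205,9)],.079))
print("collar scene",atz(sc,[u(465,208,135,165,7)],.075),"side",atz(sd,[u(255,362,430,240,5)],.075))
print("tube end scene",atz(sc,[u(122,358,135,165,7)],.075))
ts=atz(sc,[u(*c,305,275,6) for c in [(292,46),(688,222),(474,512),(48,292)]],.04)
td=atz(sd,[u(*c,205,155,6) for c in [(352,56),(635,170),(362,345),(70,210)]],.04)
print(ts.round(4),ts.mean(0)); print(td.round(4),td.mean(0))
def lsq(pts):
    pass
# foot by IoU
def hull(p,x,y,yaw,hx,hy,z0,z1):
    c,s=np.cos(yaw),np.sin(yaw)
    P=[[x+c*a*hx-s*b*hy,y+s*a*hx+c*b*hy,z] for a in(-1,1) for b in(-1,1) for z in(z0,z1)]
    h=cv2.convexHull(proj(p,P).astype(np.float32)); m=np.zeros((480*1,640),np.uint8)
    big=np.zeros((480*4,640*4),np.uint8); cv2.fillConvexPoly(big,np.round((h+.5)*4).astype(np.int32),255)
    return cv2.resize(big,(640,480),interpolation=cv2.INTER_AREA)/255.
def dark(p,box,th):
    m=np.zeros((480,640)); x0,y0,x1,y1=box
    m[y0:y1,x0:x1]=p["pixels"][y0:y1,x0:x1].max(2)<th; return m
ms=dark(sc,(208,174,230,200),75); md=dark(sd,(440,308,476,356),85)
print(ms.sum(),md.sum())
def cost(v):
    r=0
    for p,m in((sc,ms),(sd,md)):
        h=hull(p,v[0],v[1],v[2],.015,.018,.053,.097); r+=1-np.minimum(h,m).sum()/np.maximum(h,m).sum()
    return r
f0=atz(sc,[[218,186]],.075)[0]; print("foot0",f0, atz(sd,[[460,333]],.075))
best=min((minimize(cost,[f0[0],f0[1],y],method="Nelder-Mead",options=dict(initial_simplex=[[f0[0],f0[1],y],[f0[0]+.01,f0[1],y],[f0[0],f0[1]+.01,y],[f0[0],f0[1],y+.2]])) for y in np.arange(-1.5,1.6,.4)),key=lambda r:r.fun)
print("foot",best.x,np.degrees(best.x[2]),best.fun)
E
python3 m3.py
```

```text
rim scene [[0.53556518 0.05405122 0.079     ]] side [[0.53594537 0.05204273 0.079     ]]
collar scene [[ 0.58425097 -0.31292584  0.075     ]] side [[ 0.58946321 -0.31128018  0.075     ]]
tube end scene [[ 0.74668068 -0.29172136  0.075     ]]
[[0.4842 0.2233 0.04  ]
 [0.4413 0.3854 0.04  ]
 [0.6012 0.4287 0.04  ]
 [0.644  0.2659 0.04  ]] [0.54269278 0.32582248 0.04      ]
[[0.6003 0.4199 0.04  ]
 [0.6419 0.2589 0.04  ]
 [0.4846 0.2147 0.04  ]
 [0.4404 0.3765 0.04  ]] [0.54180484 0.31750062 0.04      ]
183.0 766.0
foot0 [ 0.51940349 -0.32595498  0.075     ] [[ 0.52679727 -0.32134705  0.075     ]]
foot [ 0.51975228 -0.32366945 -0.21967299] -12.58633502308622 0.5343945688021801
```

```bash
cat > m4.py <<'E'
from h import *
S={n:get_image(n) for n in ["scene","side"]}
sc,sd=S["scene"],S["side"]
def u(x,y,x0,y0,k): return [(x+.5)/k-.5+x0,(y+.5)/k-.5+y0]
def P(n,a,z): print(n,atz(sc if n[-1]=='s' else sd,a,z).round(3).tolist())
P("servoA s",[[376,262]],.018);P("servoA d",[[226,248]],.018)
P("servoB s",[[304,216]],.018);P("servoB d",[[300,327]],.018)
P("jar top s",[[203,248]],.07);P("jar top d",[[431,227]],.07)
P("teal s",[[244,247.5]],.002);P("teal d",[[389,281.5]],.002)
P("purple s",[[474,296]],.02)
P("screwdr s",[[242,344],[314,321]],.01)
P("box bottom s",[[533,385],[537,327],[560,293]],.0)
P("box d: bottom near",[[72,150],[122,187],[165,152]],0)
P("box top d",[[68,110],[118,138],[162,120],[108,106]],.12)
P("mat l/r s",[u(138,452,255,220,9),u(528,444,255,220,9),u(333,566,255,220,9)],.004)
P("mat l/r d",[u(98,410,290,205,9),u(546,415,290,205,9),u(310,551,290,205,9)],.004)
# fit mat circle by overlay
im={}
for n,p in S.items():
    im=p["pixels"].copy(); im=cv2.resize(im,None,fx=3,fy=3)
    t=np.linspace(0,2*np.pi,90)
    def circ(x,y,r,z,col): 
        q=proj(p,np.c_[x+r*np.cos(t),y+r*np.sin(t),t*0+z]); cv2.polylines(im,[np.round((q+.5)*3-.5).astype(np.int32)],True,col,1)
    circ(.536,.053,.055,.004,(0,255,0)); circ(.536,.053,.0275,.079,(0,0,255)); circ(.536,.053,.025,.004,(255,255,0))
    c,s=np.cos(np.radians(14.8)),np.sin(np.radians(14.8)); R=np.array([[c,-s],[s,c]])
    for z in(0,.04):
        q=np.c_[np.array([[-1,-1],[-1,1],[1,1],[1,-1]])*.085@R.T+[.542,.322],[z]*4]; q=proj(p,q); cv2.polylines(im,[np.round((q+.5)*3-.5).astype(np.int32)],True,(0,255,255),1)
    if n=="scene": cv2.imwrite("pics/ov_s.png",im[210*3:385*3,250*3:440*3])
    else: cv2.imwrite("pics/ov_d.png",im[150*3:290*3,200*3:370*3])
E
python3 m4.py
```

```text
servoA s [[0.363, 0.184, 0.018]]
servoA d [[0.362, 0.176, 0.018]]
servoB s [[0.367, -0.103, 0.018]]
servoB d [[0.361, -0.11, 0.018]]
jar top s [[0.708, -0.078, 0.07]]
jar top d [[0.707, -0.085, 0.07]]
teal s [[0.58, -0.099, 0.002]]
teal d [[0.579, -0.102, 0.002]]
purple s [[0.281, 0.422, 0.02]]
screwdr s [[0.778, 0.198, 0.01], [0.618, 0.24, 0.01]]
box bottom s [[0.392, 0.643, 0.0], [0.236, 0.566, 0.0], [0.08, 0.545, 0.0]]
box d: bottom near [[0.203, 0.969, 0.0], [0.265, 0.62, 0.0], [0.439, 0.747, 0.0]]
box top d [[0.23, 1.001, 0.12], [0.297, 0.666, 0.12], [0.437, 0.702, 0.12], [0.343, 0.936, 0.12]]
mat l/r s [[0.583, 0.026, 0.004], [0.495, 0.092, 0.004], [0.571, 0.099, 0.004]]
mat l/r d [[0.495, 0.088, 0.004], [0.579, 0.021, 0.004], [0.504, 0.014, 0.004]]
```

View pics/ov_s.png

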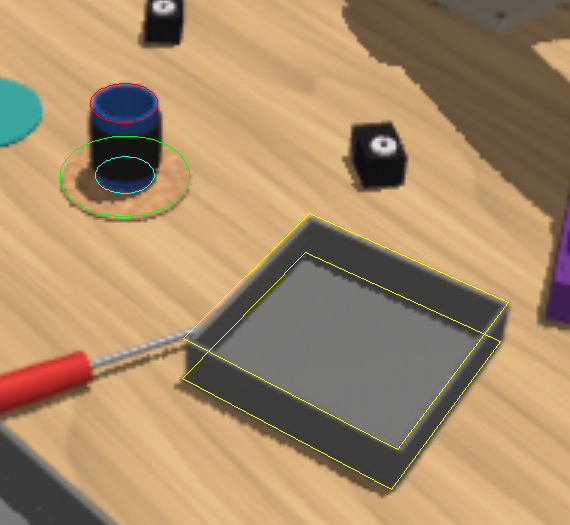

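View pics/ov_d.png

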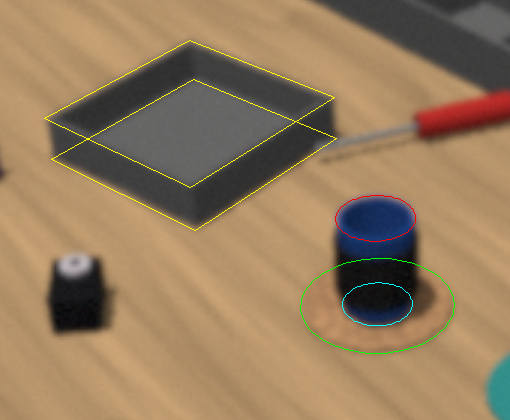

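```bash
cat > plan.py <<'E'
from h import *
from scipy.spatial.transform import Rotation as Ro
def Rot(az,tilt,roll=0):
    """jaw axis z horizontal at azimuth az deg; tool x down at tilt 0, tilt>0 turns about jaw axis (toward az+90)."""
    a=np.radians(az); z=np.array([np.cos(a),np.sin(a),0]); x=np.array([0,0,-1.]); y=np.cross(z,x)
    R=np.c_[x,y,z]; return R@Ro.from_euler('z',tilt,degrees=True).as_matrix()@Ro.from_euler('x',roll,degrees=True).as_matrix()
def grasp2tcp(g,R,d=.019): return np.array(g)+d*R[:,0]
def plan(pos,R,n=5):
    s=status.read_state(); R0=s["tcp_rot"]; p0=s["ee_pos"]
    d=R0.T@(np.array(pos)-p0); r=Ro.from_matrix(R0.T@R).as_rotvec(degrees=True)
    print("joints",s["joints"].round(1),"pos",p0.round(4),"gap",round(s["finger_gap"],4),"F",s["force"].round(1),"t",s["time_s"])
    print("dist",np.linalg.norm(d).round(3),"ang",np.linalg.norm(r).round(1))
    print("full shift",d.round(4).tolist(),"turn",r.round(1).tolist())
    for k in range(1,n+1): print("  ",(d*k/n).round(3).tolist(),(r*k/n).round(1).tolist())
E
python3 -c "
from plan import *
plan([.38,.33,.27],Rot(40,15))"
```

```text
joints [67.9  7.5 85.3 -0.  87.3 -4.9] pos [0.1772 0.5732 0.2313] gap 0.0855 F [ 0.   0.3 -0.2] t 1.55
dist 0.319 ang 36.0
full shift [-0.0387, -0.2656, -0.1725] turn [32.6, -4.3, 14.6]
   [-0.008, -0.053, -0.034] [6.5, -0.9, 2.9]
   [-0.015, -0.106, -0.069] [13.1, -1.7, 5.8]
   [-0.023, -0.159, -0.103] [19.6, -2.6, 8.8]
   [-0.031, -0.212, -0.138] [26.1, -3.4, 11.7]
   [-0.039, -0.266, -0.172] [32.6, -4.3, 14.6]
```

Emit:
servo_tool:
  rows:
    - [[-0.008, -0.053, -0.034], [6.5, -0.9, 2.9], 0.085]
    - [[-0.015, -0.106, -0.069], [13, -1.7, 5.8], 0.085]
    - [[-0.023, -0.159, -0.103], [19.5, -2.6, 8.8], 0.085]
    - [[-0.031, -0.212, -0.138], [26, -3.4, 11.7], 0.085]
    - [[-0.039, -0.266, -0.172], [32.5, -4.3, 14.6], 0.085]
  squeeze: 40

```text
time_s: 2.17
ee_pos: [0.3773, 0.3338, 0.2702]
tcp_rot: [[-0.166, -0.62, 0.767], [0.201, 0.74, 0.642], [-0.966, 0.26, 0.001]]
force: [1.1, 0.9, 1.0]
finger_gap: 0.0849
```

```bash
python3 -c "
from plan import *
plan([.45,.10,.27],Rot(5,55),10); plan([.45,.1,.27],Rot(5,-50),10)"
```

```text
joints [ 25.   -7.2  97.2  14.6  93.7 -14.5] pos [0.3773 0.3338 0.2702] gap 0.0849 F [1.1 0.9 1. ] t 2.175
dist 0.245 ang 52.5
full shift [-0.0588, -0.2182, -0.0943] turn [29.2, -20.4, 38.6]
   [-0.006, -0.022, -0.009] [2.9, -2.0, 3.9]
   [-0.012, -0.044, -0.019] [5.8, -4.1, 7.7]
   [-0.018, -0.065, -0.028] [8.8, -6.1, 11.6]
   [-0.024, -0.087, -0.038] [11.7, -8.2, 15.4]
   [-0.029, -0.109, -0.047] [14.6, -10.2, 19.3]
   [-0.035, -0.131, -0.057] [17.5, -12.2, 23.2]
   [-0.041, -0.153, -0.066] [20.4, -14.3, 27.0]
   [-0.047, -0.175, -0.075] [23.4, -16.3, 30.9]
   [-0.053, -0.196, -0.085] [26.3, -18.4, 34.8]
   [-0.059, -0.218, -0.094] [29.2, -20.4, 38.6]
joints [ 25.   -7.2  97.2  14.6  93.7 -14.5] pos [0.3773 0.3338 0.2702] gap 0.0849 F [1.1 0.9 1. ] t 2.175
dist 0.245 ang 73.0
full shift [-0.0588, -0.2182, -0.0943] turn [35.1, 11.1, -63.0]
   [-0.006, -0.022, -0.009] [3.5, 1.1, -6.3]
   [-0.012, -0.044, -0.019] [7.0, 2.2, -12.6]
   [-0.018, -0.065, -0.028] [10.5, 3.3, -18.9]
   [-0.024, -0.087, -0.038] [14.0, 4.5, -25.2]
   [-0.029, -0.109, -0.047] [17.6, 5.6, -31.5]
   [-0.035, -0.131, -0.057] [21.1, 6.7, -37.8]
   [-0.041, -0.153, -0.066] [24.6, 7.8, -44.1]
   [-0.047, -0.175, -0.075] [28.1, 8.9, -50.4]
   [-0.053, -0.196, -0.085] [31.6, 10.0, -56.7]
   [-0.059, -0.218, -0.094] [35.1, 11.1, -63.0]
```

```bash
python3 -c "
from plan import *
R=Rot(10,-50); print(R.round(3)); g=np.array([.536,.053,.044]); t=grasp2tcp(g,R,.024); print(t)
plan(t-.13*R[:,0]+[0,0,.05],R,8)"
```

```text
[[ 0.133 -0.112  0.985]
 [-0.754  0.633  0.174]
 [-0.643 -0.766  0.   ]]
[0.53919253 0.03489424 0.0285731 ]
joints [ 25.   -7.2  97.2  14.6  93.7 -14.5] pos [0.3773 0.3338 0.2702] gap 0.0849 F [1.1 0.9 1. ] t 2.175
dist 0.27 ang 71.0
full shift [0.04, -0.2665, -0.0182] turn [30.1, 9.5, -63.6]
   [0.005, -0.033, -0.002] [3.8, 1.2, -7.9]
   [0.01, -0.067, -0.005] [7.5, 2.4, -15.9]
   [0.015, -0.1, -0.007] [11.3, 3.6, -23.8]
   [0.02, -0.133, -0.009] [15.0, 4.8, -31.8]
   [0.025, -0.167, -0.011] [18.8, 6.0, -39.7]
   [0.03, -0.2, -0.014] [22.6, 7.2, -47.7]
   [0.035, -0.233, -0.016] [26.3, 8.4, -55.6]
   [0.04, -0.266, -0.018] [30.1, 9.5, -63.6]
```

Emit:
servo_tool:
  rows:
    - [[0.0, -0.033, -0.002], [3.8, 1.2, -7.9], 0.085]
    - [[0.0, -0.067, -0.005], [7.5, 2.4, -15.9], 0.085]
    - [[0.005, -0.1, -0.007], [11.3, 3.6, -23.8], 0.085]
    - [[0.01, -0.133, -0.009], [15, 4.8, -31.8], 0.085]
    - [[0.015, -0.167, -0.011], [18.8, 6, -39.7], 0.085]

```text
time_s: 2.8
ee_pos: [0.4702, 0.2076, 0.2123]
tcp_rot: [[0.1, -0.353, 0.93], [-0.431, 0.827, 0.36], [-0.897, -0.437, -0.07]]
force: [-0.4, -0.5, -0.6]
finger_gap: 0.0851
```

```bash
python3 -c "
from plan import *
R=Rot(10,-50);  g=np.array([.536,.053,.044]); t=grasp2tcp(g,R,.024)
plan(t-.13*R[:,0]+[0,0,.03],R,4)"
```

```text
joints [ 34.9   4.3  94.7 -24.3  91.4  14.5] pos [0.4702 0.2076 0.2123] gap 0.0851 F [-0.4 -0.5 -0.6] t 2.8
dist 0.115 ang 26.4
full shift [0.1003, -0.0493, 0.0261] turn [11.3, 3.7, -23.5]
   [0.025, -0.012, 0.007] [2.8, 0.9, -5.9]
   [0.05, -0.025, 0.013] [5.7, 1.9, -11.8]
   [0.075, -0.037, 0.02] [8.5, 2.8, -17.6]
   [0.1, -0.049, 0.026] [11.3, 3.7, -23.5]
```

Emit:
servo_tool:
  rows:
    - [[0.025, -0.012, 0.007], [2.8, 0.9, -5.9], 0.085]
    - [[0.05, -0.025, 0.013], [5.7, 1.9, -11.8], 0.085]
    - [[0.075, -0.037, 0.02], [8.5, 2.8, -17.6], 0.085]
    - [[0.1, -0.049, 0.026], [11.3, 3.7, -23.5], 0.085]
    - [[0.1, -0.049, 0.026], [11.3, 3.7, -23.5], 0.085]

```text
time_s: 3.42
ee_pos: [0.5188, 0.1327, 0.1375]
tcp_rot: [[0.128, -0.121, 0.984], [-0.755, 0.632, 0.175], [-0.644, -0.765, -0.01]]
force: [0.2, -0.3, 0.3]
finger_gap: 0.0852
```

```bash
python3 -c "
from plan import *
R=Rot(10,-50);  g=np.array([.536,.053,.044]); t=grasp2tcp(g,R,.024)
plan(t-.07*R[:,0],R,5)
for n in ['scene','side','wrist']:
  cv2.imwrite(f'pics/{n}_1.png',get_image(n)['pixels'])
"
```

```text
joints [ 36.1  23.   91.6 -43.3  92.5  34.6] pos [0.5188 0.1327 0.1375] gap 0.0852 F [ 0.2 -0.3  0.3] t 3.425
dist 0.079 ang 0.6
full shift [0.0765, 0.0191, 0.0037] turn [0.5, -0.3, -0.1]
   [0.015, 0.004, 0.001] [0.1, -0.1, -0.0]
   [0.031, 0.008, 0.001] [0.2, -0.1, -0.0]
   [0.046, 0.011, 0.002] [0.3, -0.2, -0.0]
   [0.061, 0.015, 0.003] [0.4, -0.2, -0.1]
   [0.076, 0.019, 0.004] [0.5, -0.3, -0.1]
```

View pics/scene_1.png

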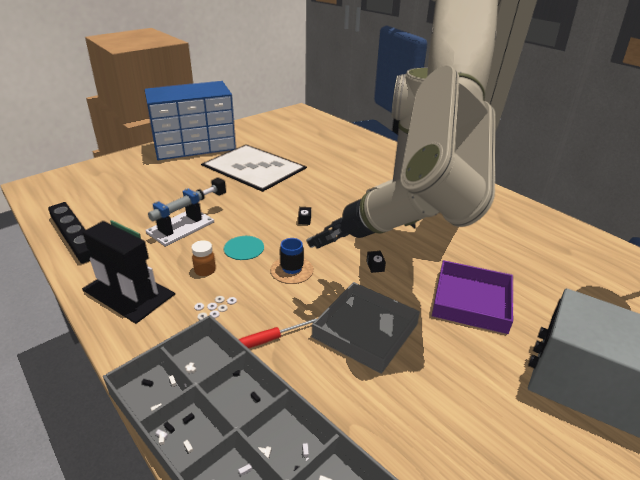

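View pics/wrist_1.png

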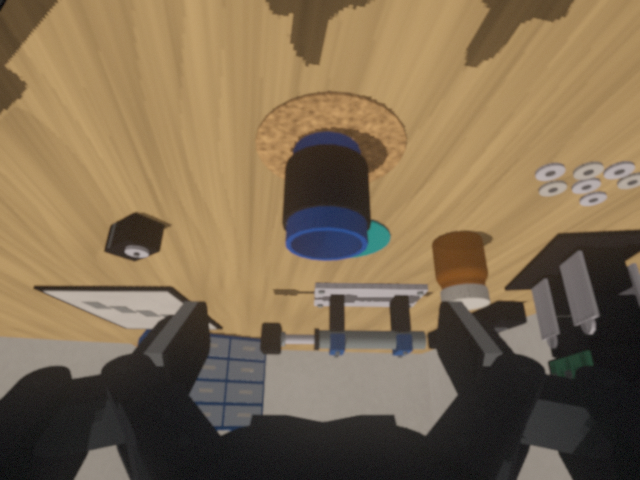

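```bash
python3 -c "
from plan import *
p=get_image('wrist'); E=np.array(p['extrinsics']); c=-E[:3,:3].T@E[:3,3]; s=status.read_state()
print('cam',c,'in tool',s['tcp_rot'].T@(c-s['ee_pos']))
# rim centre seen at ~ (327,238), foot centre ~ (327,140)
print(atz(p,[[327,240]],.079)); print(atz(p,[[328,147]],.01))
print(proj(p,[[.536,.053,.079],[.536,.053,.004],[.538,.056,.004]]))
"
```

```text
cam [0.49403673 0.28643511 0.18212128] in tool [-1.42557656e-01  7.00903789e-02 -9.04970789e-05]
[[0.5370809  0.06118631 0.079     ]]
[[0.53683226 0.06784726 0.01      ]]
[[323.10970133 244.85642692]
 [323.11719881 152.61252711]
 [326.49529503 150.46380794]]
```

Emit:
servo_tool:
  rows:
    - [[0.015, 0.004, 0.001], [0, 0, 0], 0.085]
    - [[0.031, 0.008, 0.002], [0, 0, 0], 0.085]
    - [[0.046, 0.012, 0.003], [0, 0, 0], 0.085]
    - [[0.061, 0.015, 0.004], [0, 0, 0], 0.085]
    - [[0.076, 0.019, 0.004], [0, 0, 0], 0.085]

```text
time_s: 4.25
ee_pos: [0.5324, 0.0887, 0.0766]
tcp_rot: [[0.132, -0.116, 0.985], [-0.752, 0.635, 0.175], [-0.646, -0.763, -0.003]]
force: [0.6, -0.3, -0.9]
finger_gap: 0.0851
```

Emit:
servo_tool:
  rows:
    - [[0.014, 0, 0], [0, 0, 0], 0.085]
    - [[0.028, 0, 0], [0, 0, 0], 0.085]
    - [[0.042, 0, 0], [0, 0, 0], 0.085]
    - [[0.056, 0, 0], [0, 0, 0], 0.085]
    - [[0.07, 0, 0], [0, 0, 0], 0.085]

```text
time_s: 4.88
ee_pos: [0.5417, 0.0362, 0.0319]
tcp_rot: [[0.132, -0.115, 0.984], [-0.752, 0.636, 0.175], [-0.646, -0.763, -0.003]]
force: [-0.3, -0.4, -0.5]
finger_gap: 0.0849
```

```bash
python3 -c "
from plan import *
R=Rot(10,-50);  g=np.array([.537,.054,.044]); t=grasp2tcp(g,R,.024)
plan(t,R,1)
for n in ['side','wrist']:
  cv2.imwrite(f'pics/{n}_2.png',get_image(n)['pixels'])
"
```

```text
joints [ 27.1  27.7  98.6 -48.1  78.4  38. ] pos [0.5417 0.0362 0.0319] gap 0.0849 F [-0.3 -0.4 -0.5] t 4.875
dist 0.004 ang 0.3
full shift [0.0022, 0.0025, -0.0016] turn [0.2, -0.0, -0.2]
   [0.002, 0.003, -0.002] [0.2, -0.0, -0.2]
```

View pics/side_2.png

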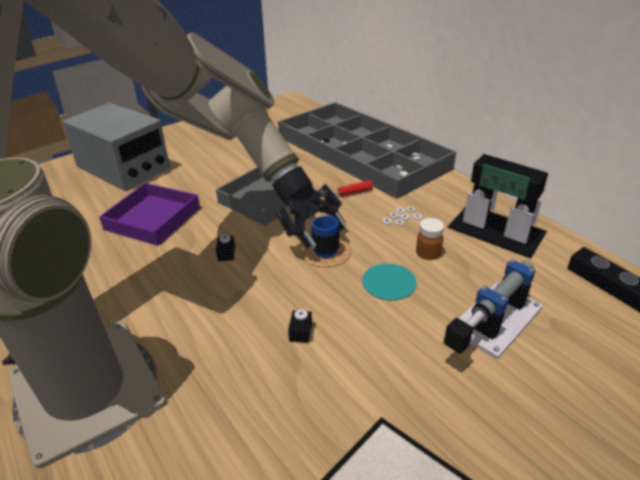

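View pics/wrist_2.png

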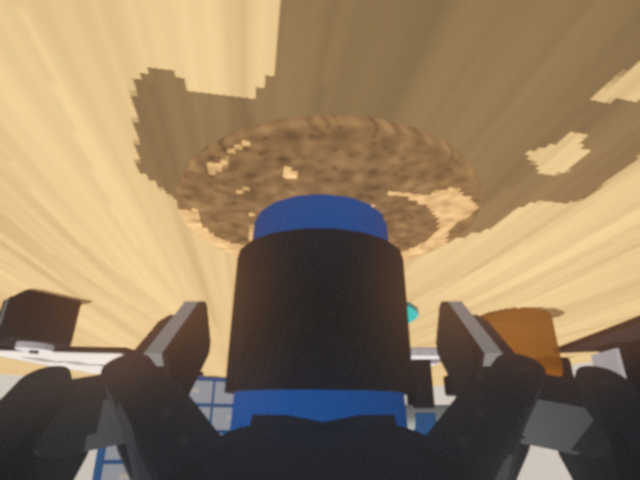

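Emit:
servo_tool:
  rows:
    - [[0.002, 0.002, -0.002], [0, 0, 0], 0.085]
    - [[0.002, 0.002, -0.002], [0, 0, 0], 0.04]
    - [[0.002, 0.002, -0.002], [0, 0, 0], 0.04]
    - [[0.002, 0.002, -0.002], [0, 0, 0], 0.04]
    - [[0.002, 0.002, -0.002], [0, 0, 0], 0.04]
  squeeze: 50

```text
time_s: 5.6
ee_pos: [0.54, 0.0367, 0.0301]
tcp_rot: [[0.133, -0.115, 0.984], [-0.752, 0.636, 0.176], [-0.646, -0.763, -0.002]]
force: [-0.0, 1.5, 3.3]
finger_gap: 0.0596
```

Emit:
servo_tool:
  rows:
    - [[0, 0, 0], [0, 0, 0], 0.04]
    - [[-0.013, -0.015, 0], [0, 0, 0], 0.04]
    - [[-0.026, -0.03, 0], [0, 0, 0], 0.04]
    - [[-0.039, -0.045, 0], [0, 0, 0], 0.04]
    - [[-0.052, -0.06, 0], [0, 0, 0], 0.04]

```text
time_s: 6.22
ee_pos: [0.5399, 0.0374, 0.1109]
tcp_rot: [[0.133, -0.115, 0.985], [-0.752, 0.636, 0.175], [-0.646, -0.763, -0.002]]
force: [0.0, -0.3, -1.1]
finger_gap: 0.0592
```

```bash
python3 -c "
from plan import *
R=Rot(25,0)
plan([.50,.2,.25],R,5)
for n in ['side','scene']:
  cv2.imwrite(f'pics/{n}_3.png',get_image(n)['pixels'])
"
```

```text
joints [ 27.3  19.6  99.1 -47.1  83.7  32.4] pos [0.5399 0.0374 0.1109] gap 0.0592 F [ 0.  -0.3 -1.1] t 6.225
dist 0.218 ang 51.8
full shift [-0.2174, 0.0018, -0.011] turn [-13.9, -6.6, 49.4]
   [-0.043, 0.0, -0.002] [-2.8, -1.3, 9.9]
   [-0.087, 0.001, -0.004] [-5.6, -2.6, 19.8]
   [-0.13, 0.001, -0.007] [-8.3, -3.9, 29.7]
   [-0.174, 0.001, -0.009] [-11.1, -5.3, 39.6]
   [-0.217, 0.002, -0.011] [-13.9, -6.6, 49.4]
```

View pics/side_3.png

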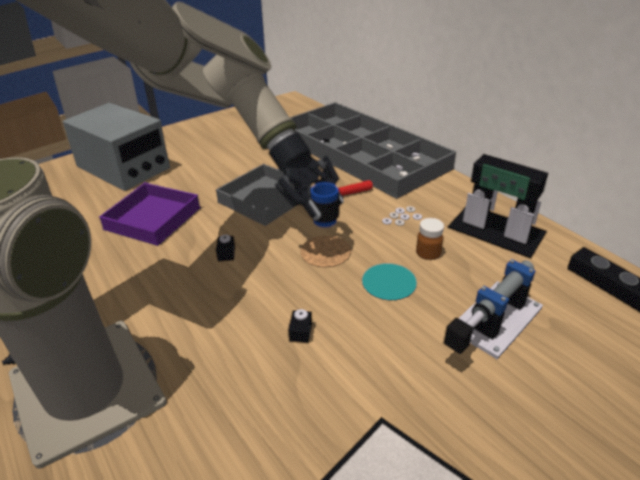

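View pics/scene_3.png

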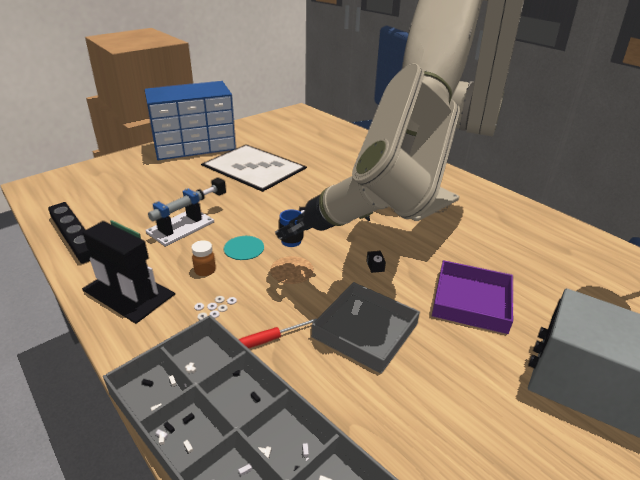

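```bash
cat >> plan.py <<'E'
ct=np.array([-.0208,.0026,0.])
TR=np.array([.542,.322,0]); ty=np.array([-.255,.967,0])
def cup(C,az,tilt,n=5):
    R=Rot(az,tilt); plan(np.array(C)-R@ct,R,n)
E
python3 -c "
from plan import *
cup([.53,.20,.22],12,-5)"
```

```text
joints [ 27.3  19.5  99.  -47.2  83.6  32.4] pos [0.5414 0.038  0.1124] gap 0.0592 F [ 1.2  1.  -1.6] t 6.325
dist 0.18 ang 44.7
full shift [-0.1761, 0.0351, 0.0176] turn [-1.8, -0.8, 44.7]
   [-0.035, 0.007, 0.004] [-0.4, -0.2, 8.9]
   [-0.07, 0.014, 0.007] [-0.7, -0.3, 17.9]
   [-0.106, 0.021, 0.011] [-1.1, -0.5, 26.8]
   [-0.141, 0.028, 0.014] [-1.4, -0.6, 35.8]
   [-0.176, 0.035, 0.018] [-1.8, -0.8, 44.7]
```

Emit:
servo_tool:
  rows:
    - [[-0.035, 0.007, 0.004], [-0.4, -0.2, 8.9], 0.04]
    - [[-0.07, 0.014, 0.007], [-0.7, -0.3, 17.9], 0.04]
    - [[-0.106, 0.021, 0.011], [-1.1, -0.5, 26.8], 0.04]
    - [[-0.141, 0.028, 0.014], [-1.4, -0.6, 35.8], 0.04]
    - [[-0.176, 0.035, 0.018], [-1.8, -0.8, 44.7], 0.04]

```text
time_s: 6.95
ee_pos: [0.53, 0.1962, 0.197]
tcp_rot: [[0.013, -0.209, 0.978], [-0.082, 0.974, 0.209], [-0.997, -0.083, -0.004]]
force: [0.3, -0.7, -2.4]
finger_gap: 0.0596
```

```bash
python3 -c "
from plan import *
cup(TR+.066*ty+[0,0,.17],15,25)"
```

```text
joints [18.2  4.2 92.5 -4.7 84.1  6.6] pos [0.53   0.1962 0.197 ] gap 0.0596 F [ 0.3 -0.7 -2.4] t 6.95
dist 0.202 ang 29.9
full shift [0.0306, 0.1961, 0.0348] turn [-3.0, 0.3, 29.8]
   [0.006, 0.039, 0.007] [-0.6, 0.1, 6.0]
   [0.012, 0.078, 0.014] [-1.2, 0.1, 11.9]
   [0.018, 0.118, 0.021] [-1.8, 0.2, 17.9]
   [0.024, 0.157, 0.028] [-2.4, 0.2, 23.8]
   [0.031, 0.196, 0.035] [-3.0, 0.3, 29.8]
```

Emit:
servo_tool:
  rows:
    - [[0.006, 0.039, 0.007], [-0.6, 0.1, 6], 0.04]
    - [[0.012, 0.078, 0.014], [-1.2, 0.1, 12], 0.04]
    - [[0.018, 0.118, 0.021], [-1.8, 0.2, 18], 0.04]
    - [[0.024, 0.157, 0.028], [-2.4, 0.2, 24], 0.04]
    - [[0.031, 0.196, 0.035], [-3, 0.3, 30], 0.04]

```text
time_s: 7.58
ee_pos: [0.5238, 0.3914, 0.147]
tcp_rot: [[-0.111, -0.234, 0.966], [0.41, 0.875, 0.259], [-0.905, 0.424, -0.001]]
force: [-0.2, 0.9, -2.8]
finger_gap: 0.0597
```

```bash
python3 -c "
from plan import *
cup(TR+.066*ty+[0,0,.15],15,55)
for n in ['side','scene']:
  cv2.imwrite(f'pics/{n}_4.png',get_image(n)['pixels'])
"
```

```text
joints [18.4 14.4 90.1 26.  75.5 -3.2] pos [0.5238 0.3914 0.147 ] gap 0.0597 F [-0.2  0.9 -2.8] t 7.575
dist 0.015 ang 29.9
full shift [0.0142, 0.0042, -0.0001] turn [-0.1, -0.1, 29.9]
   [0.003, 0.001, -0.0] [-0.0, -0.0, 6.0]
   [0.006, 0.002, -0.0] [-0.0, -0.0, 12.0]
   [0.009, 0.003, -0.0] [-0.0, -0.0, 17.9]
   [0.011, 0.003, -0.0] [-0.0, -0.1, 23.9]
   [0.014, 0.004, -0.0] [-0.1, -0.1, 29.9]
```

View pics/scene_4.png

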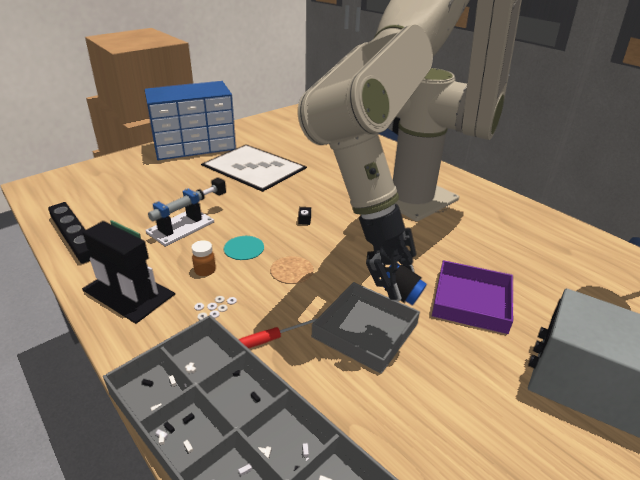

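View pics/side_4.png

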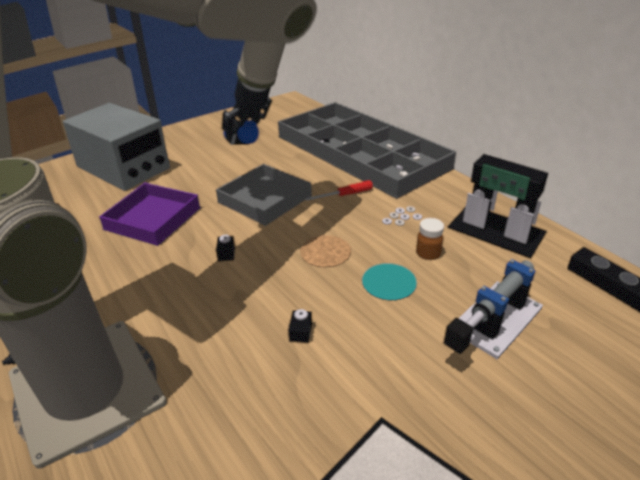

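Emit:
servo_tool:
  rows:
    - [[0.003, 0.001, 0], [0, 0, 6], 0.04]
    - [[0.006, 0.002, 0], [0, 0, 12], 0.04]
    - [[0.009, 0.003, 0], [0, 0, 18], 0.04]
    - [[0.011, 0.004, 0], [0, 0, 24], 0.04]
    - [[0.014, 0.004, 0], [0, 0, 30], 0.04]

```text
time_s: 8.3
ee_pos: [0.5217, 0.399, 0.1367]
tcp_rot: [[-0.212, -0.148, 0.966], [0.791, 0.554, 0.259], [-0.573, 0.819, -0.0]]
force: [0.3, 1.1, -2.6]
finger_gap: 0.0596
```

```bash
python3 -c "
from plan import *
cup(TR+.066*ty+[0,0,.145],15,80)
for n in ['scene']:
  p=get_image(n);cv2.imwrite(f'pics/{n}_5.png',cv2.resize(p['pixels'][180:400,280:500],None,fx=2.5,fy=2.5))
"
```

```text
joints [  5.6  23.2  94.4  54.8  81.5 -27.9] pos [0.5217 0.399  0.1367] gap 0.0596 F [ 0.3  1.1 -2.6] t 8.3
dist 0.007 ang 25.0
full shift [0.004, 0.0054, -0.0] turn [-0.0, -0.0, 25.0]
   [0.001, 0.001, -0.0] [-0.0, -0.0, 5.0]
   [0.002, 0.002, -0.0] [-0.0, -0.0, 10.0]
   [0.002, 0.003, -0.0] [-0.0, -0.0, 15.0]
   [0.003, 0.004, -0.0] [-0.0, -0.0, 20.0]
   [0.004, 0.005, -0.0] [-0.0, -0.0, 25.0]
```

View pics/scene_5.png

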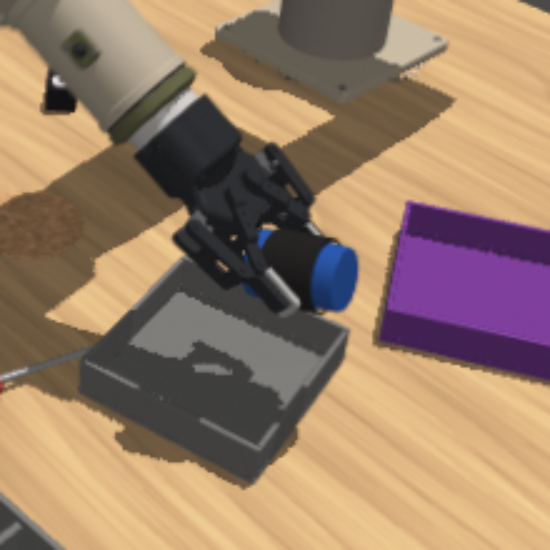

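Emit:
servo_tool:
  rows:
    - [[0.001, 0.001, 0], [0, 0, 5], 0.04]
    - [[0.002, 0.002, 0], [0, 0, 10], 0.04]
    - [[0.002, 0.003, 0], [0, 0, 14], 0.04]
    - [[0.003, 0.004, 0], [0, 0, 18], 0.04]
    - [[0.003, 0.005, 0], [0, 0, 22], 0.04]

```text
time_s: 8.98
ee_pos: [0.5199, 0.4047, 0.1389]
tcp_rot: [[-0.254, -0.057, 0.966], [0.94, 0.219, 0.26], [-0.227, 0.974, -0.002]]
force: [0.1, 0.8, -2.4]
finger_gap: 0.0594
```

```bash
python3 -c "
from plan import *
cup(TR+.066*ty+[0,0,.145],15,85)
for n in ['scene']:
  p=get_image(n);cv2.imwrite(f'pics/{n}_6.png',cv2.resize(p['pixels'][180:400,280:500],None,fx=2.5,fy=2.5))
"
```

```text
joints [  1.   36.5  92.1  71.   92.5 -40.6] pos [0.5199 0.4047 0.1389] gap 0.0594 F [ 0.1  0.8 -2.4] t 8.975
dist 0.002 ang 8.1
full shift [0.0004, 0.0019, 0.0002] turn [-0.1, -0.1, 8.1]
   [0.0, 0.0, 0.0] [-0.0, -0.0, 1.6]
   [0.0, 0.001, 0.0] [-0.0, -0.0, 3.2]
   [0.0, 0.001, 0.0] [-0.0, -0.1, 4.9]
   [0.0, 0.002, 0.0] [-0.1, -0.1, 6.5]
   [0.0, 0.002, 0.0] [-0.1, -0.1, 8.1]
```

View pics/scene_6.png

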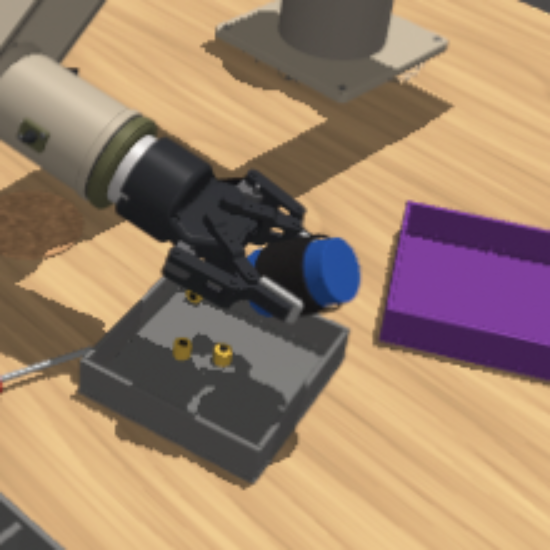

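Emit:
servo_tool:
  rows:
    - [[0, 0.001, 0], [0, 0, 4], 0.04]
    - [[0, 0.002, 0], [0, 0, 8], 0.04]
    - [[0, 0.002, 0], [0, 0, 12], 0.04]
    - [[0, 0.002, 0], [0, 0, 12], 0.04]
    - [[0, 0.002, 0], [0, 0, 12], 0.04]

```text
time_s: 9.65
ee_pos: [0.5201, 0.4055, 0.1412]
tcp_rot: [[-0.26, -0.005, 0.966], [0.965, 0.02, 0.26], [-0.021, 1.0, -0.001]]
force: [0.7, 0.6, -0.7]
finger_gap: 0.0597
```

```bash
python3 -c "
from plan import *
cup(TR+.066*ty+[0,0,.25],15,30)
for n in ['scene','side']:
  p=get_image(n);im=p['pixels'][180:400,280:500] if n=='scene' else p['pixels'][100:250,180:340]
  cv2.imwrite(f'pics/{n}_7.png',cv2.resize(im,None,fx=3,fy=3)[:600])
"
```

```text
joints [  0.2  45.1  89.1  78.7  99.7 -45.3] pos [0.5201 0.4055 0.1412] gap 0.0597 F [ 0.7  0.6 -0.7] t 9.65
dist 0.09 ang 58.8
full shift [-0.0141, 0.0892, -0.0003] turn [-0.0, -0.1, -58.8]
   [-0.003, 0.018, -0.0] [-0.0, -0.0, -11.8]
   [-0.006, 0.036, -0.0] [-0.0, -0.0, -23.5]
   [-0.008, 0.054, -0.0] [-0.0, -0.0, -35.3]
   [-0.011, 0.071, -0.0] [-0.0, -0.1, -47.0]
   [-0.014, 0.089, -0.0] [-0.0, -0.1, -58.8]
```

View pics/scene_7.png

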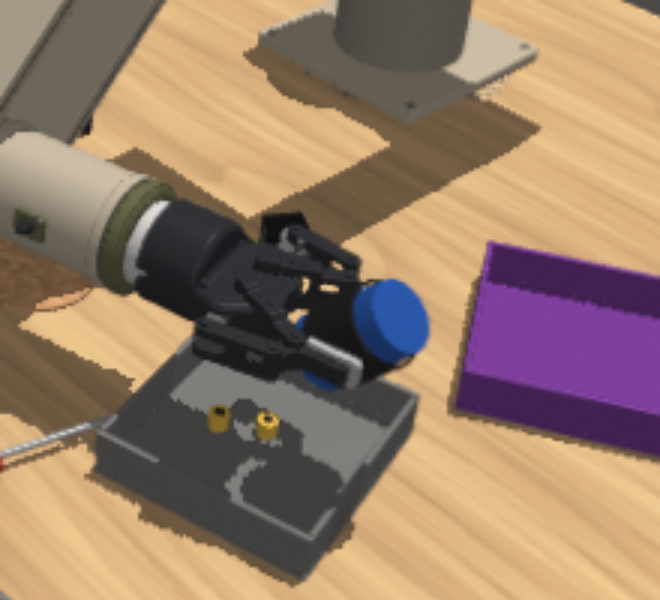

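View pics/side_7.png

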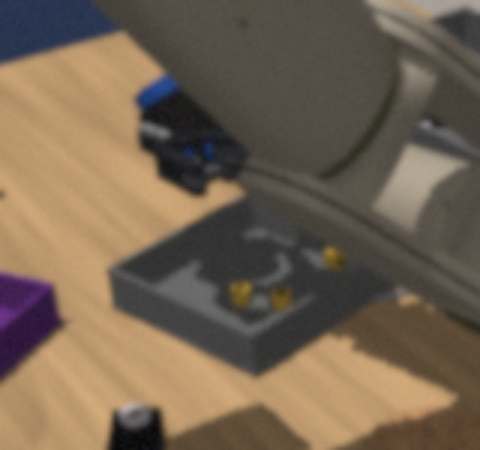

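```bash
python3 -c "
from plan import *
sc=get_image('scene'); sd=get_image('side'); w=get_image('wrist')
cv2.imwrite('pics/wrist_7.png',w['pixels'])
def tr(X):
  a=np.radians(14.8);c,s=np.cos(a),np.sin(a); return ((X[:,:2]-TR[:2])@np.array([[c,-s],[s,c]])).round(3).tolist()
print(tr(atz(sc,[[353,319],[369,321]],.013)))
print(tr(atz(sd,[[260,197],[273,199],[291,186]],.013)))
s6=[[280+192/2.5,180+297/2.5],[280+182/2.5,180+348/2.5],[280+222/2.5,180+353/2.5]]
print('pic6',tr(atz(sc,s6,.013)))
"
```

```text
[[-0.001, -0.031], [-0.017, 0.001]]
[[-0.014, -0.0], [-0.001, -0.033], [0.073, -0.026]]
pic6 [[-0.063, -0.058], [-0.001, -0.031], [-0.016, 0.001]]
```

View pics/wrist_7.png

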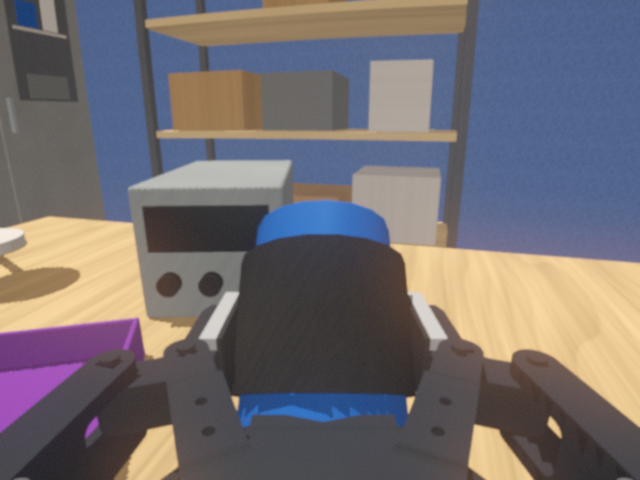

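Emit:
servo_tool:
  rows:
    - [[0, 0.025, 0], [0, 0, 0], 0.04]
    - [[0, 0.05, 0], [0, 0, 0], 0.04]
    - [[0, 0.075, 0], [0, 0, 0], 0.04]
    - [[0, 0.1, 0], [0, 0, 0], 0.04]
    - [[0, 0.12, 0], [0, 0, 0], 0.04]

```text
time_s: 10.52
ee_pos: [0.5196, 0.4075, 0.2623]
tcp_rot: [[-0.259, -0.005, 0.966], [0.966, 0.018, 0.259], [-0.019, 1.0, -0.0]]
force: [0.0, -0.1, -1.7]
finger_gap: 0.0596
```

```bash
python3 -c "
from plan import *
for n in ['scene','side']:
  p=get_image(n);im=p['pixels'][180:400,280:500] if n=='scene' else p['pixels'][100:250,180:340]
  cv2.imwrite(f'pics/{n}_8.png',cv2.resize(im,None,fx=3,fy=3)[:600])
  for s in cut_out(p,'spacer1_center'): print(n,s['score'],s['extent'])
"
```

```text
scene 0.75 [311.8, 282.9, 421.1, 371.3]
scene 0.31 [354.2, 294.6, 360.6, 301.1]
side 0.72 [214.0, 233.3, 233.4, 262.3]
side 0.44 [287.0, 181.9, 295.8, 190.5]
side 0.19 [416.2, 221.1, 443.0, 261.7]
```

View pics/scene_8.png

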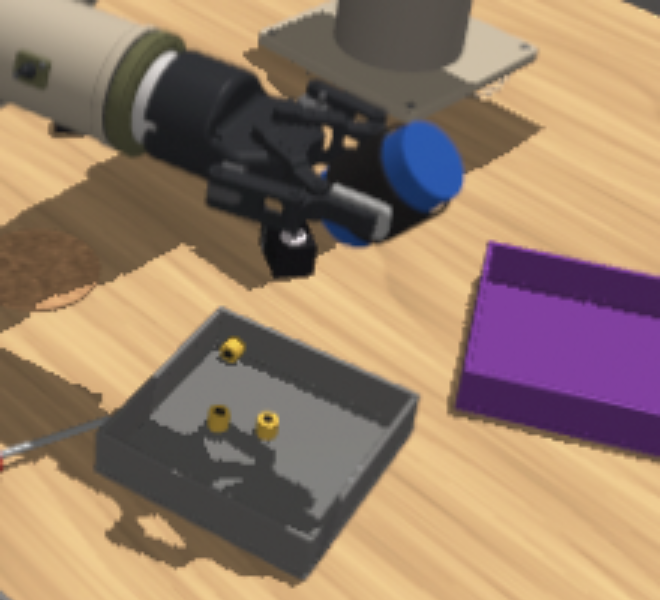

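View pics/side_8.png

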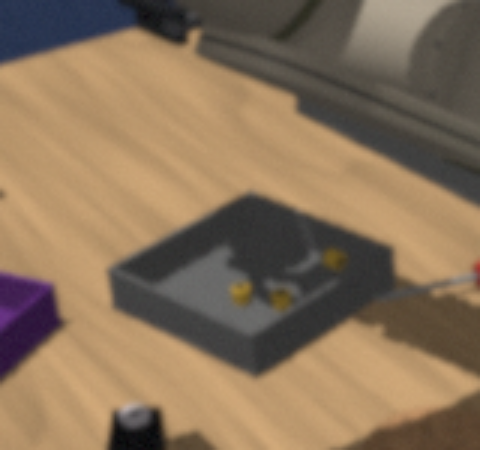

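```bash
python3 -c "
from plan import *
cup([.53,.28,.25],13,38)"
```

```text
joints [  0.4  31.6  92.9  80.7 101.4 -35.6] pos [0.5195 0.4075 0.2607] gap 0.0593 F [-0.1  0.1 -2.1] t 10.725
dist 0.121 ang 51.0
full shift [-0.1145, -0.0309, -0.0225] turn [0.9, -1.9, -50.9]
   [-0.023, -0.006, -0.004] [0.2, -0.4, -10.2]
   [-0.046, -0.012, -0.009] [0.4, -0.7, -20.4]
   [-0.069, -0.019, -0.013] [0.5, -1.1, -30.5]
   [-0.092, -0.025, -0.018] [0.7, -1.5, -40.7]
   [-0.115, -0.031, -0.022] [0.9, -1.9, -50.9]
```

Emit:
servo_tool:
  rows:
    - [[-0.023, -0.006, -0.004], [0.2, -0.4, -10], 0.04]
    - [[-0.046, -0.012, -0.009], [0.4, -0.7, -20], 0.04]
    - [[-0.069, -0.019, -0.013], [0.5, -1.1, -30], 0.04]
    - [[-0.092, -0.025, -0.018], [0.7, -1.5, -40], 0.04]
    - [[-0.115, -0.031, -0.022], [0.9, -1.9, -50], 0.04]

```text
time_s: 11.35
ee_pos: [0.5283, 0.2885, 0.2308]
tcp_rot: [[-0.141, -0.173, 0.975], [0.608, 0.762, 0.223], [-0.781, 0.624, -0.002]]
force: [-1.1, 0.4, -1.3]
finger_gap: 0.0593
```

```bash
python3 -c "
from plan import *
cup([.537,.15,.22],11,-8)"
```

```text
joints [  1.5   7.8  93.4  37.7  88.3 -15.7] pos [0.5283 0.2885 0.2308] gap 0.0593 F [-1.1  0.4 -1.3] t 11.35
dist 0.147 ang 46.7
full shift [-0.0646, -0.1307, -0.0225] turn [1.8, -0.6, -46.6]
   [-0.013, -0.026, -0.005] [0.4, -0.1, -9.3]
   [-0.026, -0.052, -0.009] [0.7, -0.2, -18.6]
   [-0.039, -0.078, -0.014] [1.1, -0.4, -28.0]
   [-0.052, -0.105, -0.018] [1.5, -0.5, -37.3]
   [-0.065, -0.131, -0.023] [1.8, -0.6, -46.6]
```

Emit:
servo_tool:
  rows:
    - [[-0.013, -0.026, -0.005], [0.4, -0.1, -9.3], 0.04]
    - [[-0.026, -0.052, -0.009], [0.7, -0.2, -18.6], 0.04]
    - [[-0.039, -0.078, -0.014], [1.1, -0.4, -28], 0.04]
    - [[-0.052, -0.105, -0.018], [1.5, -0.5, -37.3], 0.04]
    - [[-0.065, -0.131, -0.023], [1.8, -0.6, -46.6], 0.04]

```text
time_s: 11.98
ee_pos: [0.5376, 0.1448, 0.1993]
tcp_rot: [[0.026, -0.191, 0.981], [-0.136, 0.972, 0.193], [-0.99, -0.138, -0.0]]
force: [-0.5, 0.6, -2.0]
finger_gap: 0.0592
```

```bash
python3 -c "
from plan import *
plan([.540,.0367,.13],Rot(10,-50))"
```

```text
joints [15.   2.8 94.  -8.  83.9  4.8] pos [0.5376 0.1448 0.1993] gap 0.0592 F [-0.5  0.6 -2. ] t 11.975
dist 0.128 ang 42.1
full shift [0.0833, -0.0959, -0.0185] turn [1.0, 0.5, -42.0]
   [0.017, -0.019, -0.004] [0.2, 0.1, -8.4]
   [0.033, -0.038, -0.007] [0.4, 0.2, -16.8]
   [0.05, -0.058, -0.011] [0.6, 0.3, -25.2]
   [0.067, -0.077, -0.015] [0.8, 0.4, -33.6]
   [0.083, -0.096, -0.018] [1.0, 0.5, -42.0]
```

Emit:
servo_tool:
  rows:
    - [[0.017, -0.019, -0.004], [0.2, 0.1, -8.4], 0.04]
    - [[0.033, -0.038, -0.007], [0.4, 0.2, -16.8], 0.04]
    - [[0.05, -0.058, -0.011], [0.6, 0.3, -25.2], 0.04]
    - [[0.067, -0.077, -0.015], [0.8, 0.4, -33.6], 0.04]
    - [[0.083, -0.096, -0.018], [1, 0.5, -42], 0.04]

```text
time_s: 12.6
ee_pos: [0.5401, 0.0378, 0.1293]
tcp_rot: [[0.134, -0.113, 0.985], [-0.753, 0.634, 0.175], [-0.644, -0.765, -0.0]]
force: [0.2, 0.2, -1.8]
finger_gap: 0.0594
```

```bash
python3 -c "
from plan import *
plan([.540,.0375,.035],Rot(10,-50))
for n in ['scene','side']:
  p=get_image(n);im=p['pixels'][180:350,230:400] if n=='scene' else p['pixels'][130:280,250:400]
  cv2.imwrite(f'pics/{n}_9.png',cv2.resize(im,None,fx=3.5,fy=3.5)[:600])
"
```

```text
joints [ 27.4  18.   98.8 -47.1  85.   31.2] pos [0.5401 0.0378 0.1293] gap 0.0594 F [ 0.2  0.2 -1.8] t 12.6
dist 0.094 ang 0.1
full shift [0.0609, 0.072, -0.0001] turn [0.1, 0.1, -0.1]
   [0.012, 0.014, -0.0] [0.0, 0.0, -0.0]
   [0.024, 0.029, -0.0] [0.0, 0.0, -0.0]
   [0.037, 0.043, -0.0] [0.0, 0.0, -0.0]
   [0.049, 0.058, -0.0] [0.1, 0.0, -0.1]
   [0.061, 0.072, -0.0] [0.1, 0.1, -0.1]
```

View pics/scene_9.png

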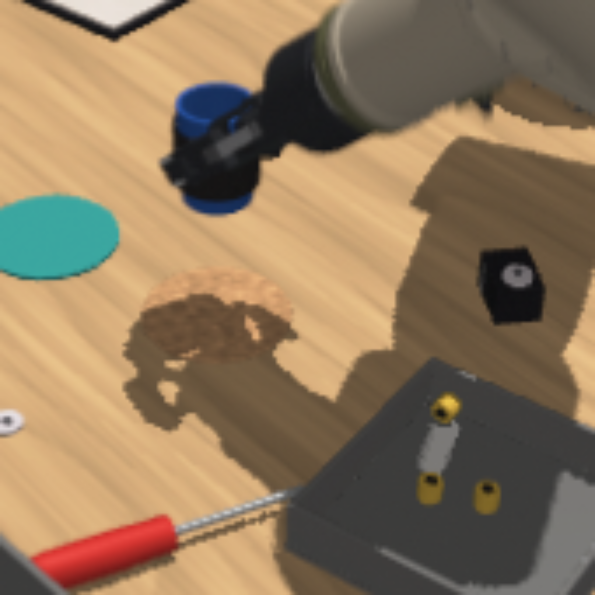

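View pics/side_9.png

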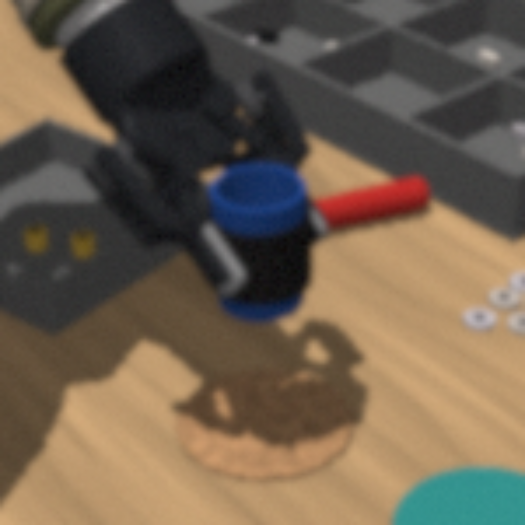

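Emit:
servo_tool:
  rows:
    - [[0.012, 0.014, 0], [0, 0, 0], 0.04]
    - [[0.024, 0.029, 0], [0, 0, 0], 0.04]
    - [[0.037, 0.043, 0], [0, 0, 0], 0.04]
    - [[0.049, 0.058, 0], [0, 0, 0], 0.04]
    - [[0.061, 0.072, 0], [0, 0, 0], 0.04]

```text
time_s: 13.32
ee_pos: [0.5407, 0.0383, 0.0351]
tcp_rot: [[0.133, -0.111, 0.985], [-0.75, 0.638, 0.174], [-0.648, -0.762, 0.002]]
force: [0.1, 0.3, -1.7]
finger_gap: 0.0593
```

Emit:
servo_tool:
  rows:
    - [[0.0, 0.0, 0], [0, 0, 0], 0.04]
    - [[0.001, 0.001, 0], [0, 0, 0], 0.04]
    - [[0.0015, 0.002, 0], [0, 0, 0], 0.04]
    - [[0.002, 0.0025, 0], [0, 0, 0], 0.04]
    - [[0.002, 0.0025, 0], [0, 0, 0], 0.04]

```text
time_s: 13.95
ee_pos: [0.541, 0.0386, 0.0334]
tcp_rot: [[0.134, -0.111, 0.985], [-0.75, 0.638, 0.174], [-0.648, -0.762, 0.002]]
force: [-0.3, -0.1, -0.7]
finger_gap: 0.0589
```

Emit:
servo_tool:
  rows:
    - [[0.001, 0.001, 0], [0, 0, 0], 0.04]
    - [[0.0015, 0.002, 0], [0, 0, 0], 0.04]
    - [[0.002, 0.0025, 0], [0, 0, 0], 0.04]
    - [[0.002, 0.0025, 0], [0, 0, 0], 0.04]
    - [[0.002, 0.0025, 0], [0, 0, 0], 0.04]

```text
time_s: 14.58
ee_pos: [0.5408, 0.0385, 0.0302]
tcp_rot: [[0.134, -0.111, 0.985], [-0.75, 0.638, 0.174], [-0.647, -0.762, 0.002]]
force: [-1.1, 0.2, 1.6]
finger_gap: 0.059
```

Touching (+1.6 N). I'll open, hold, then back off along the tool axis.

Emit:
servo_tool:
  rows:
    - [[0, 0, 0], [0, 0, 0], 0.085]
    - [[0, 0, 0], [0, 0, 0], 0.085]
    - [[0, 0, 0], [0, 0, 0], 0.085]
    - [[0, 0, 0], [0, 0, 0], 0.085]
    - [[0, 0, 0], [0, 0, 0], 0.085]

```text
time_s: 15.2
ee_pos: [0.5408, 0.0386, 0.0299]
tcp_rot: [[0.134, -0.112, 0.985], [-0.75, 0.638, 0.174], [-0.647, -0.762, 0.002]]
force: [-0.4, 0.1, -0.7]
finger_gap: 0.0851
```

Emit:
servo_tool:
  rows:
    - [[-0.015, 0, 0], [0, 0, 0], 0.085]
    - [[-0.035, 0, 0], [0, 0, 0], 0.085]
    - [[-0.06, 0, 0], [0, 0, 0], 0.085]
    - [[-0.09, 0, 0], [0, 0, 0], 0.085]
    - [[-0.12, 0, 0], [0, 0, 0], 0.085]

```text
time_s: 15.82
ee_pos: [0.5246, 0.1306, 0.1094]
tcp_rot: [[0.135, -0.111, 0.985], [-0.75, 0.638, 0.175], [-0.648, -0.762, 0.003]]
force: [1.3, -0.4, -0.3]
finger_gap: 0.0851
```

```bash
python3 -c "
from plan import *
plan([.45,.12,.3],Rot(5,0))
for n in ['scene','side']:
  p=get_image(n);im=p['pixels'][180:350,230:400] if n=='scene' else p['pixels'][130:280,250:400]
  cv2.imwrite(f'pics/{n}_10.png',cv2.resize(im,None,fx=3.5,fy=3.5)[:600])
"
```

```text
joints [ 35.7  25.2  91.9 -43.4  89.8  36.7] pos [0.5246 0.1306 0.1094] gap 0.0851 F [ 1.3 -0.4 -0.3] t 15.825
dist 0.205 ang 49.8
full shift [-0.1256, -0.1437, -0.0748] turn [4.7, 2.3, 49.6]
   [-0.025, -0.029, -0.015] [0.9, 0.5, 9.9]
   [-0.05, -0.057, -0.03] [1.9, 0.9, 19.8]
   [-0.075, -0.086, -0.045] [2.8, 1.4, 29.7]
   [-0.1, -0.115, -0.06] [3.7, 1.9, 39.7]
   [-0.126, -0.144, -0.075] [4.7, 2.3, 49.6]
```

View pics/scene_10.png

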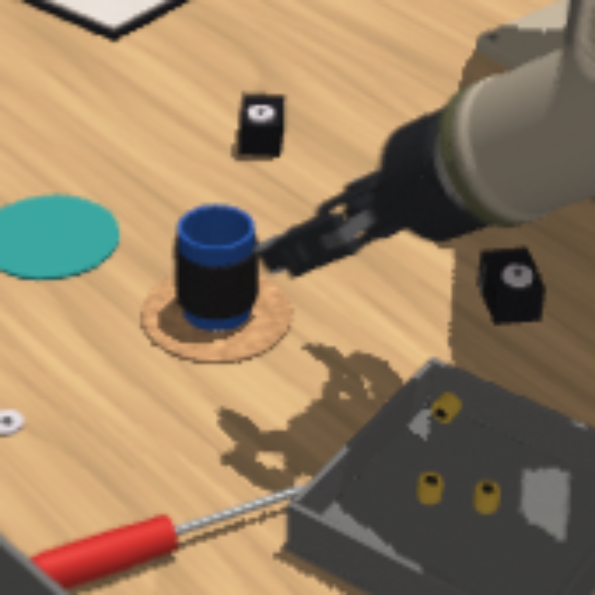

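View pics/side_10.png

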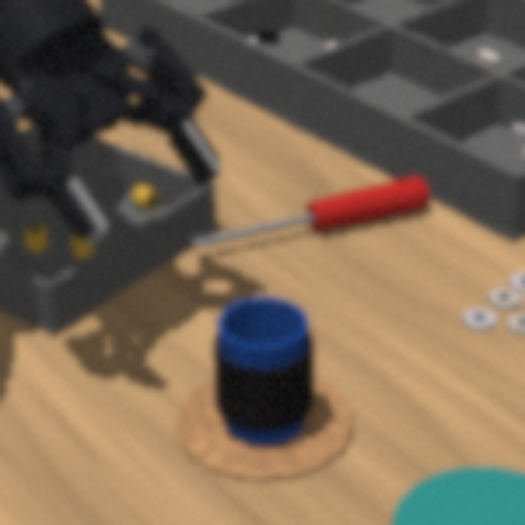

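Emit:
servo_tool:
  rows:
    - [[-0.025, -0.029, -0.015], [0.9, 0.5, 9.9], 0.085]
    - [[-0.05, -0.057, -0.03], [1.9, 0.9, 19.8], 0.085]
    - [[-0.075, -0.086, -0.045], [2.8, 1.4, 29.7], 0.085]
    - [[-0.1, -0.115, -0.06], [3.7, 1.9, 39.7], 0.085]
    - [[-0.126, -0.144, -0.075], [4.7, 2.3, 49.6], 0.085]

```text
time_s: 16.55
ee_pos: [0.4496, 0.1187, 0.3014]
tcp_rot: [[0.002, -0.088, 0.996], [0.005, 0.996, 0.088], [-1.0, 0.005, 0.003]]
force: [0.1, -1.5, -1.0]
finger_gap: 0.0847
```

```bash
python3 -c "
from plan import *
plan([.50,-.30,.24],Rot(-80,0),10)"
```

```text
joints [  8.2 -15.1  99.6   0.3  95.3   3.2] pos [0.4496 0.1187 0.3014] gap 0.0847 F [ 0.1 -1.5 -1. ] t 16.55
dist 0.426 ang 85.0
full shift [0.0592, -0.4218, 0.0133] turn [85.0, -0.1, -0.4]
   [0.006, -0.042, 0.001] [8.5, -0.0, -0.0]
   [0.012, -0.084, 0.003] [17.0, -0.0, -0.1]
   [0.018, -0.127, 0.004] [25.5, -0.0, -0.1]
   [0.024, -0.169, 0.005] [34.0, -0.0, -0.1]
   [0.03, -0.211, 0.007] [42.5, -0.0, -0.2]
   [0.036, -0.253, 0.008] [51.0, -0.1, -0.2]
   [0.041, -0.295, 0.009] [59.5, -0.1, -0.3]
   [0.047, -0.337, 0.011] [68.0, -0.1, -0.3]
   [0.053, -0.38, 0.012] [76.5, -0.1, -0.3]
   [0.059, -0.422, 0.013] [85.0, -0.1, -0.4]
```

Emit:
servo_tool:
  rows:
    - [[0.0, -0.042, 0.001], [8.5, 0, 0], 0.085]
    - [[0.0, -0.084, 0.003], [17, 0, 0], 0.085]
    - [[0.0, -0.127, 0.004], [25.5, 0, 0], 0.085]
    - [[0.01, -0.169, 0.005], [34, 0, 0], 0.085]
    - [[0.02, -0.211, 0.007], [42.5, 0, 0], 0.085]

```text
time_s: 17.18
ee_pos: [0.4751, -0.0926, 0.2789]
tcp_rot: [[0.0, 0.613, 0.79], [-0.0, 0.79, -0.613], [-1.0, -0.0, 0.0]]
force: [1.1, -0.1, 0.4]
finger_gap: 0.0848
```

```bash
python3 -c "
from plan import *
plan([.48,-.315,.23],Rot(-80,0),5)"
```

```text
joints [-17.1 -11.6  99.   -0.   92.6  20.7] pos [ 0.4751 -0.0926  0.2789] gap 0.0848 F [ 1.1 -0.1  0.4] t 17.175
dist 0.228 ang 42.2
full shift [0.049, -0.1727, 0.1401] turn [42.2, 0.0, 0.0]
   [0.01, -0.035, 0.028] [8.4, 0.0, 0.0]
   [0.02, -0.069, 0.056] [16.9, 0.0, 0.0]
   [0.029, -0.104, 0.084] [25.3, 0.0, 0.0]
   [0.039, -0.138, 0.112] [33.8, 0.0, 0.0]
   [0.049, -0.173, 0.14] [42.2, 0.0, 0.0]
```

Emit:
servo_tool:
  rows:
    - [[0.01, -0.035, 0.028], [8.4, 0, 0], 0.085]
    - [[0.02, -0.069, 0.056], [16.8, 0, 0], 0.085]
    - [[0.03, -0.104, 0.084], [25.2, 0, 0], 0.085]
    - [[0.04, -0.138, 0.112], [33.7, 0, 0], 0.085]
    - [[0.05, -0.173, 0.14], [42.2, 0, 0], 0.085]

```text
time_s: 17.8
ee_pos: [0.4806, -0.315, 0.2287]
tcp_rot: [[-0.0, 0.985, 0.173], [-0.0, 0.173, -0.985], [-1.0, -0.0, 0.0]]
force: [0.3, -0.3, 0.3]
finger_gap: 0.0847
```

```bash
python3 -c "
from plan import *
plan([.523,-.323,.15],Rot(-80,0),1)
for n in ['wrist']:
  cv2.imwrite(f'pics/{n}_11.png',get_image(n)['pixels'])
"
```

```text
joints [-38.3   3.6  89.6  -0.   86.7  41.7] pos [ 0.4806 -0.315   0.2287] gap 0.0847 F [ 0.3 -0.3  0.3] t 17.8
dist 0.09 ang 0.0
full shift [0.0787, 0.0404, 0.0152] turn [-0.0, 0.0, 0.0]
   [0.079, 0.04, 0.015] [-0.0, 0.0, 0.0]
```

View pics/wrist_11.png

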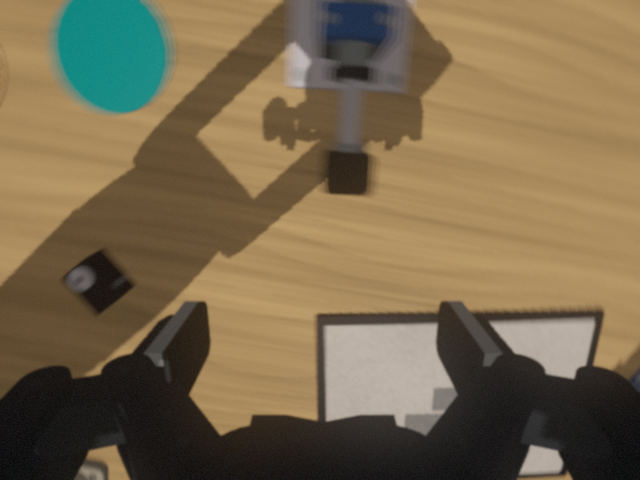

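```bash
python3 -c "
from plan import *
w=get_image('wrist'); cv2.imwrite('pics/w12.png',cv2.resize(w['pixels'][0:220,250:470],None,fx=2.7,fy=2.7,interpolation=cv2.INTER_CUBIC))
print(status.read_state()['ee_pos'],status.read_state()['time_s'])
"
```

```text
[ 0.47934339 -0.31698984  0.22694269] 17.9
```

View pics/w12.png

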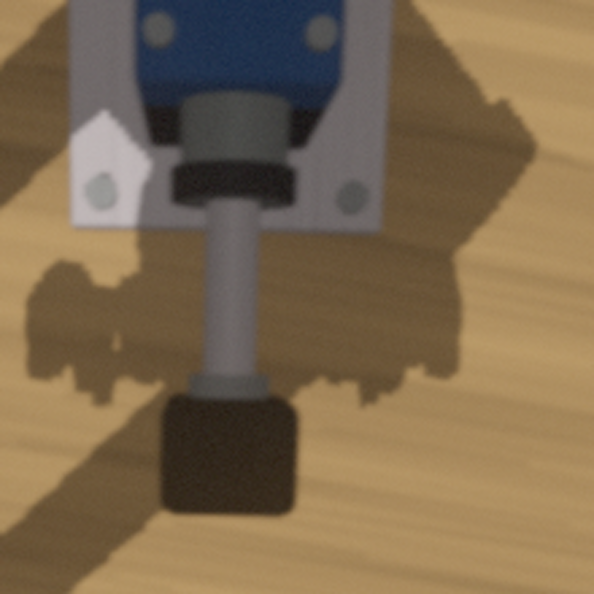

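```bash
python3 -c "
from plan import *
w=get_image('wrist'); 
def u(x,y): return [(x+.5)/2.7-.5+250,(y+.5)/2.7-.5]
q=atz(w,[u(162,515),u(296,515),u(160,395),u(299,395)],.097); print(q.round(4).tolist(), 'w',np.linalg.norm(q[1]-q[0]),'len',np.linalg.norm((q[2]+q[3]-q[0]-q[1])/2))
f=(q[0]+q[1])/2
r=atz(w,[u(230,375),u(232,205)],.082); print('rod top pts',r.round(4).tolist(), 'az',np.degrees(np.arctan2(*(r[1]-r[0])[[1,0]])))
a=atz(w,[u(205,375),u(205,205),u(257,375),u(260,205)],.075)
print([np.degrees(np.arctan2(*(a[i+1]-a[i])[[1,0]])).round(1) for i in (0,2)])
for az in (9,10,11): 
  d=np.array([np.cos(np.radians(az)),np.sin(np.radians(az)),0]); print(az,'foot centre',f+.015*d)
pl=atz(w,[u(70,227),u(382,232)],.008); print('plate edge az',np.degrees(np.arctan2(*(pl[1]-pl[0])[[1,0]]))+90)
"
```

```text
[[0.5044, -0.3029, 0.097], [0.5104, -0.3373, 0.097], [0.5346, -0.2974, 0.097], [0.5406, -0.3321, 0.097]] w 0.034984396321809996 len 0.030648927627034885
rod top pts [[0.5421, -0.3145, 0.082], [0.5842, -0.3074, 0.082]] az 9.578489213085458
[np.float64(9.9), np.float64(9.6)]
9 foot centre [ 0.52221534 -0.31773963  0.097     ]
10 foot centre [ 0.52217213 -0.31748142  0.097     ]
11 foot centre [ 0.52212442 -0.31722401  0.097     ]
plate edge az 9.028287274866074
```

```bash
python3 -c "
from plan import *
plan([.522,-.318,.125],Rot(-80.3,0),5)"
```

```text
joints [-38.4   3.7  89.7  -0.   86.8  41.5] pos [ 0.4798 -0.3152  0.2276] gap 0.0851 F [-0.5  0.2  0.6] t 17.95
dist 0.111 ang 0.4
full shift [0.1025, 0.0413, 0.0103] turn [0.4, -0.1, 0.1]
   [0.021, 0.008, 0.002] [0.1, -0.0, 0.0]
   [0.041, 0.017, 0.004] [0.2, -0.0, 0.0]
   [0.062, 0.025, 0.006] [0.2, -0.0, 0.1]
   [0.082, 0.033, 0.008] [0.3, -0.1, 0.1]
   [0.103, 0.041, 0.01] [0.4, -0.1, 0.1]
```

Emit:
servo_tool:
  rows:
    - [[0.02, 0.01, 0.002], [0, 0, 0], 0.085]
    - [[0.04, 0.02, 0.005], [0, 0, 0], 0.085]
    - [[0.065, 0.03, 0.008], [0, 0, 0], 0.085]
    - [[0.09, 0.041, 0.01], [0, 0, 0], 0.085]
    - [[0.103, 0.041, 0.01], [0, 0, 0], 0.085]

```text
time_s: 18.58
ee_pos: [0.5227, -0.3144, 0.1226]
tcp_rot: [[-0.003, 0.984, 0.18], [0.002, 0.18, -0.984], [-1.0, -0.003, -0.003]]
force: [0.1, 0.1, -0.2]
finger_gap: 0.0852
```

```bash
python3 -c "
from plan import *
w=get_image('wrist'); cv2.imwrite('pics/w13.png',w['pixels'])
plan([.522,-.318,.057],Rot(-80.3,0),5)"
```

```text
joints [-35.9  13.5  90.2  -0.   76.6  43.8] pos [ 0.5218 -0.3142  0.1215] gap 0.085 F [-0.7  1.  -2.2] t 18.625
dist 0.065 ang 0.7
full shift [0.0644, -0.0002, 0.004] turn [0.7, -0.2, 0.2]
   [0.013, -0.0, 0.001] [0.1, -0.0, 0.0]
   [0.026, -0.0, 0.002] [0.3, -0.1, 0.1]
   [0.039, -0.0, 0.002] [0.4, -0.1, 0.1]
   [0.052, -0.0, 0.003] [0.5, -0.2, 0.2]
   [0.064, -0.0, 0.004] [0.7, -0.2, 0.2]
```

View pics/w13.png

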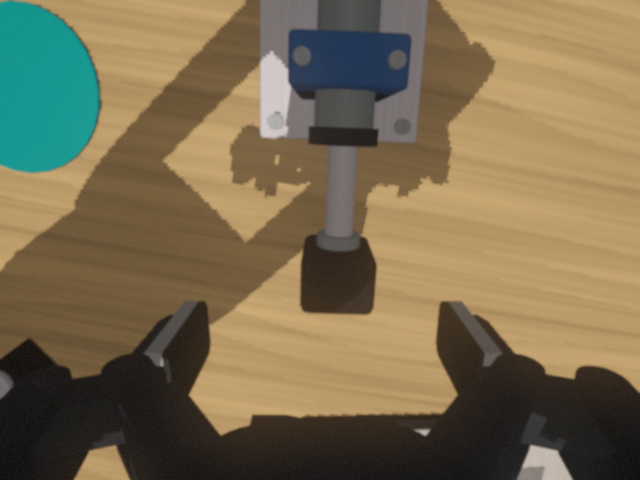

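```bash
python3 -c "
from plan import *
w=get_image('wrist'); s=status.read_state()
q=atz(w,[[303,311.5],[373.5,312.5]],.097); m=q.mean(0); d=np.array([.9857,.1685,0]); c=m+.015*d; print(q,c,np.linalg.norm(q[1]-q[0]))
print('in tool',s['tcp_rot'].T@(c-s['ee_pos']))
r=atz(w,[[338.5,236],[341.5,146]],.082); print(r,np.degrees(np.arctan2(*(r[1]-r[0])[[1,0]])), s['tcp_rot'].T@(r[0]-s['ee_pos']))
"
```

```text
[[ 0.50647846 -0.30715584  0.097     ]
 [ 0.51202337 -0.34013514  0.097     ]] [ 0.52403642 -0.32111799  0.097     ] 0.03344219068004487
in tool [0.02600101 0.00109447 0.0067608 ]
[[ 0.54196189 -0.31790196  0.082     ]
 [ 0.5841913  -0.31110189  0.082     ]] 9.147632634301434 [0.0409356  0.01935956 0.00685968]
```

Emit:
servo_tool:
  rows:
    - [[0.005, 0, 0.004], [0.5, 0, 0], 0.085]
    - [[0.02, 0.001, 0.007], [0.5, 0, 0], 0.085]
    - [[0.035, 0.001, 0.007], [0.5, 0, 0], 0.085]
    - [[0.05, 0.001, 0.007], [0.5, 0, 0], 0.085]
    - [[0.064, 0.001, 0.007], [0.5, 0, 0], 0.085]

```text
time_s: 19.3
ee_pos: [0.5247, -0.3229, 0.0604]
tcp_rot: [[-0.001, 0.986, 0.169], [0.0, 0.169, -0.986], [-1.0, -0.001, -0.001]]
force: [-0.6, -1.1, -0.3]
finger_gap: 0.0849
```

```bash
python3 -c "
from plan import *
w=get_image('wrist'); cv2.imwrite('pics/w14.png',w['pixels'])
plan([.523,-.321,.057],Rot(-80.3,0),1)"
```

```text
joints [-36.4  18.1  91.8  -0.   70.4  43.9] pos [ 0.5237 -0.3221  0.0583] gap 0.0851 F [-1.4  1.2 -1.8] t 19.35
dist 0.002 ang 0.2
full shift [0.0013, -0.0005, -0.0012] turn [0.1, -0.1, 0.2]
   [0.001, -0.0, -0.001] [0.1, -0.1, 0.2]
```

View pics/w14.png

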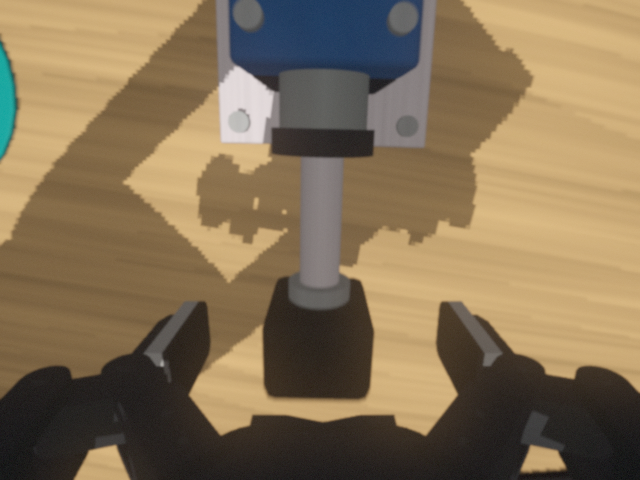

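Emit:
servo_tool:
  rows:
    - [[0.001, 0, -0.001], [0, 0, 0], 0.06]
    - [[0.001, 0, -0.001], [0, 0, 0], 0.02]
    - [[0.001, 0, -0.001], [0, 0, 0], 0.02]
    - [[0.001, 0, -0.001], [0, 0, 0], 0.02]
    - [[0.001, 0, -0.001], [0, 0, 0], 0.02]
  squeeze: 90

```text
time_s: 19.98
ee_pos: [0.5252, -0.3211, 0.0623]
tcp_rot: [[-0.0, 0.986, 0.169], [0.001, 0.169, -0.986], [-1.0, 0.0, -0.001]]
force: [-3.2, 7.6, 8.1]
finger_gap: 0.0353
```

Emit:
servo_tool:
  rows:
    - [[0, 0, 0], [0, 0, 0], 0.02]
    - [[0, 0, 0], [0, 0, 0], 0.02]
    - [[0, -0.005, 0], [0, 0, 0], 0.02]
    - [[0, -0.01, 0], [0, 0, 0], 0.02]
    - [[0, -0.015, 0], [0, 0, 0], 0.02]

```text
time_s: 20.6
ee_pos: [0.5119, -0.3231, 0.0623]
tcp_rot: [[0.003, 0.986, 0.169], [0.002, 0.169, -0.986], [-1.0, 0.003, -0.001]]
force: [6.6, 9.9, 3.9]
finger_gap: 0.035
```

Emit:
servo_tool:
  rows:
    - [[0, -0.008, -0.001], [0, 0, 0], 0.02]
    - [[0, -0.016, -0.001], [0, 0, 0], 0.02]
    - [[0, -0.024, -0.001], [0, 0, 0], 0.02]
    - [[0, -0.032, -0.001], [0, 0, 0], 0.02]
    - [[0, -0.04, -0.001], [0, 0, 0], 0.02]

```text
time_s: 21.22
ee_pos: [0.4732, -0.3288, 0.0623]
tcp_rot: [[0.005, 0.986, 0.169], [0.002, 0.169, -0.986], [-1.0, 0.005, -0.001]]
force: [12.5, 10.1, 1.8]
finger_gap: 0.0349
```

Emit:
servo_tool:
  rows:
    - [[0, 0, 0], [0, 0, 0], 0.02]
    - [[0, 0, 0], [0, 0, 0], 0.02]
    - [[0, 0, 0], [0, 0, 0], 0.02]
    - [[0, 0, 0], [0, 0, 0], 0.02]
    - [[0, 0, 0], [0, 0, 0], 0.02]

```text
time_s: 21.85
ee_pos: [0.4733, -0.3288, 0.0623]
tcp_rot: [[0.005, 0.986, 0.169], [0.002, 0.169, -0.986], [-1.0, 0.005, -0.001]]
force: [10.4, 9.5, 2.7]
finger_gap: 0.0353
```

```bash
python3 -c "
from plan import *
for n in ['wrist','scene','side']:
  p=get_image(n); im=p['pixels']
  cv2.imwrite(f'pics/{n}_15.png',im)
  if n=='scene': cv2.imwrite('pics/s15c.png',cv2.resize(im[165:250,135:245],None,fx=6,fy=6,interpolation=cv2.INTER_CUBIC))
  if n=='wrist': cv2.imwrite('pics/w15c.png',cv2.resize(im[40:320,230:420],None,fx=2,fy=2,interpolation=cv2.INTER_CUBIC))
s=status.read_state(); print(s['ee_pos'],s['force'],s['finger_gap'],s['time_s'])
"
```

```text
[ 0.47332993 -0.3288039   0.06230513] [10.34000641 11.28195547  2.06488602] 0.035103535571631976 22.0
```

View pics/w15c.png

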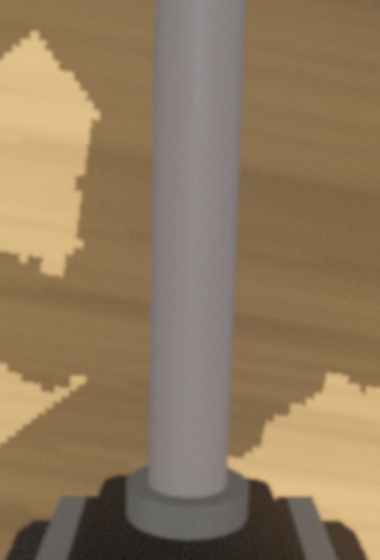

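View pics/s15c.png

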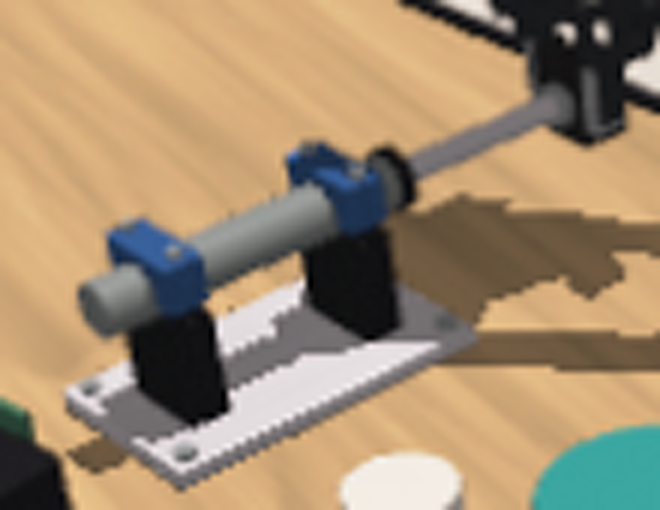

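View pics/side_15.png

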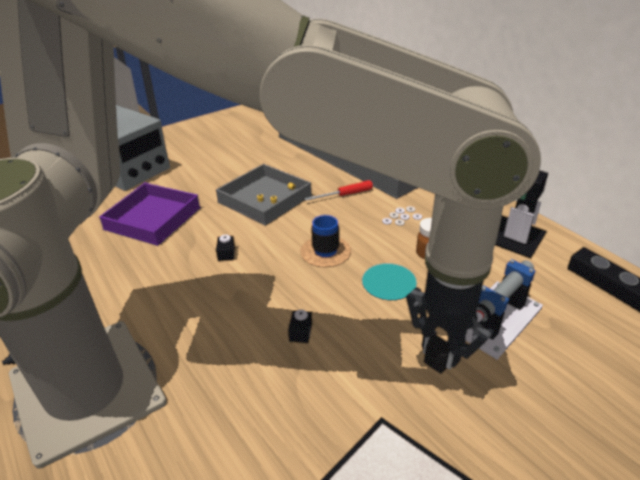

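```bash
python3 -c "
from plan import *
im=cv2.imread('pics/wrist_15.png'); cv2.imwrite('pics/w15t.png',cv2.resize(im[0:150,230:430],None,fx=4,fy=4,interpolation=cv2.INTER_CUBIC))
im=cv2.imread('pics/scene_15.png'); cv2.imwrite('pics/s15t.png',cv2.resize(im[180:205,185:235],None,fx=14,fy=14,interpolation=cv2.INTER_CUBIC))
im=cv2.imread('pics/side_15.png'); cv2.imwrite('pics/d15t.png',cv2.resize(im[270:370,410:520],None,fx=6,fy=6,interpolation=cv2.INTER_CUBIC))
w=get_image('wrist'); print(proj(w,[[.587,-.31,.075],[.58,-.311,.082]]))
"
```

```text
[[325.89122622 -26.62716184]
 [325.31366317  -9.00449263]]
```

View pics/w15t.png

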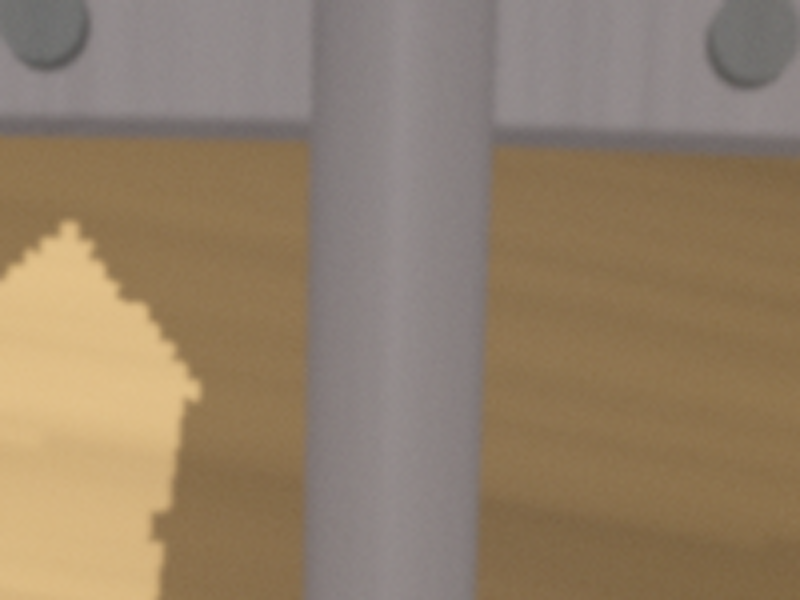

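View pics/s15t.png

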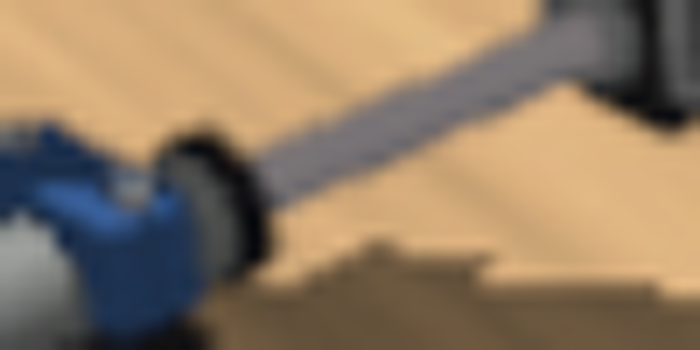

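View pics/d15t.png

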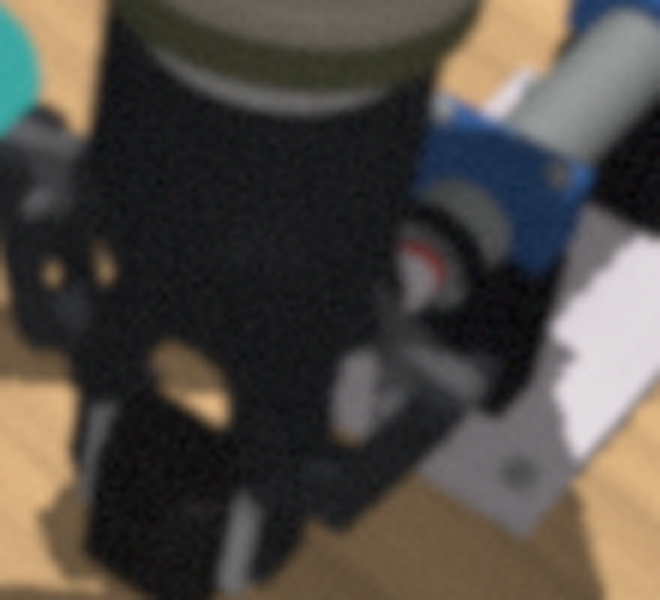

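Emit:
servo_tool:
  rows:
    - [[0, -0.001, 0], [0, 0, 0], 0.02]
    - [[0, -0.002, 0], [0, 0, 0], 0.02]
    - [[0, -0.003, 0], [0, 0, 0], 0.02]
    - [[0, -0.003, 0], [0, 0, 0], 0.02]
    - [[0, -0.003, 0], [0, 0, 0], 0.02]

```text
time_s: 22.68
ee_pos: [0.4705, -0.3292, 0.0623]
tcp_rot: [[0.005, 0.986, 0.169], [0.002, 0.169, -0.986], [-1.0, 0.005, -0.001]]
force: [11.0, 10.5, 2.4]
finger_gap: 0.035
```

Emit:
servo_tool:
  rows:
    - [[0, 0, 0], [0, 0, 0], 0.02]
    - [[0, 0, 0], [0, 0, 0], 0.02]
    - [[0, 0, 0], [0, 0, 0], 0.02]
    - [[0, 0, 0], [0, 0, 0], 0.02]
    - [[0, 0, 0], [0, 0, 0], 0.02]

```text
time_s: 23.3
ee_pos: [0.4705, -0.3292, 0.0623]
tcp_rot: [[0.005, 0.986, 0.169], [0.002, 0.169, -0.986], [-1.0, 0.005, -0.001]]
force: [11.1, 10.5, 1.7]
finger_gap: 0.0349
```

```bash
python3 -c "
from plan import *
D={n:get_image(n) for n in ['wrist','scene','side']}
for n,p in D.items(): cv2.imwrite(f'pics/{n}_16.png',p['pixels'])
im=D['side']['pixels']; cv2.imwrite('pics/d16t.png',cv2.resize(im[290:345,460:510],None,fx=11,fy=11,interpolation=cv2.INTER_CUBIC))
cv2.imwrite('pics/d16tray.png',cv2.resize(im[155:275,205:365],None,fx=4,fy=4,interpolation=cv2.INTER_CUBIC))
s=status.read_state(); print(s['ee_pos'],s['force'],s['finger_gap'],s['time_s'],s['qd'].round(2))
d=np.array([-.9857,-.1685,0]); print('pull',(s['ee_pos']-[.5252,-.3211,.0623])@d)
"
```

```text
[ 0.47045696 -0.32924005  0.0622933 ] [10.98598968  9.88117775  1.77191625] 0.0353463911998234 23.45 [ 0.1  -0.04  0.07  0.08 -0.11 -0.03]
pull 0.05533180870060683
```

View pics/d16t.png

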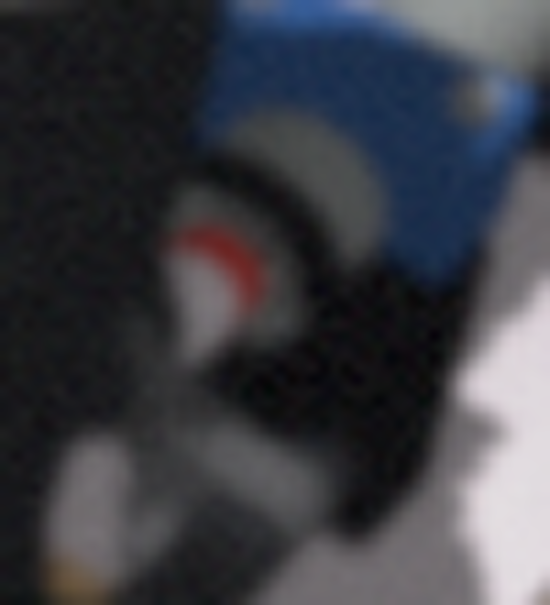

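View pics/d16tray.png

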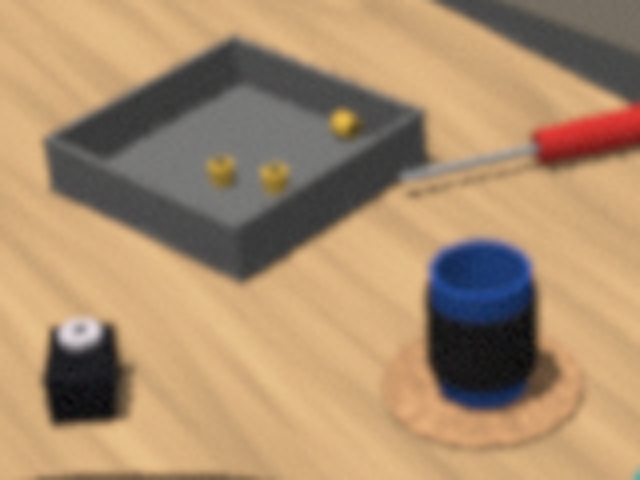

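View pics/wrist_16.png

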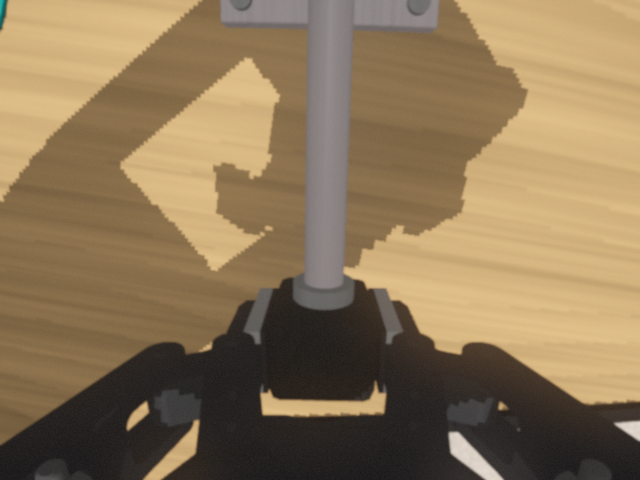

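View pics/scene_16.png

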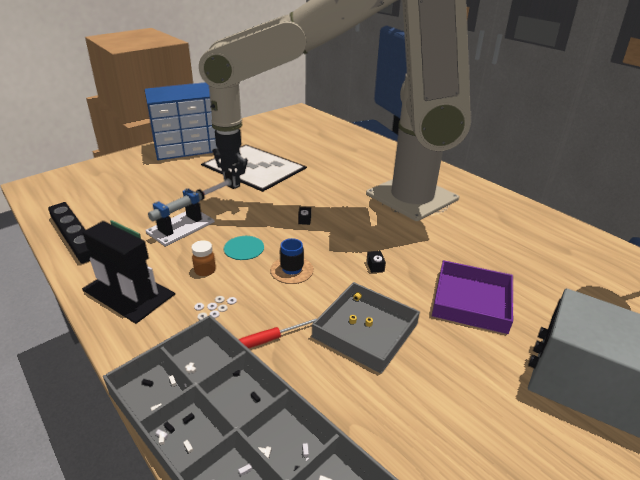

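```bash
python3 -c "
from plan import *
a=np.radians(14.8);c,s=np.cos(a),np.sin(a);R=np.array([[c,-s],[s,c]])
def los(p,t,zs):
  for z in zs:
    X=np.r_[R@np.array(t)+TR[:2],z]; E=np.array(p['extrinsics']); o=-E[:3,:3].T@E[:3,3]
    k=(.04-z)/(o[2]-z); Y=X+(o-X)*k; ty=R.T@(Y[:2]-TR[:2]); print(z,'px',proj(p,X)[0].round(1),'crosses z=.04 at tray xy',ty.round(3))
sc=get_image('scene'); sd=get_image('side')
print('D in side'); los(sd,[-.063,-.058],[.006,.013,.02])
print('C in scene'); los(sc,[.073,-.026],[.006,.013,.02])
print('D scene again'); 
def tr(X): return ((X[:,:2]-TR[:2])@R).round(3).tolist()
print(tr(atz(sc,[[280+232/3,180+350/3]],.013)), tr(atz(sd,[[205+343/4,155+123/4]],.013)))
for n,p in(('scene',sc),('side',sd)):
  h=cv2.cvtColor(p['pixels'],cv2.COLOR_BGR2HSV); m=cv2.inRange(h,(18,150,90),(32,255,255)); nn,l,st,ce=cv2.connectedComponentsWithStats(m)
  print(n,[(st[i,4],ce[i].round(1).tolist()) for i in range(1,nn) if st[i,4]>5])
"
```

```text
D in side
0.006 px [262.7 216. ] crosses z=.04 at tray xy [-0.097 -0.096]
0.013 px [262.5 213.5] crosses z=.04 at tray xy [-0.09  -0.089]
0.02 px [262.2 211. ] crosses z=.04 at tray xy [-0.084 -0.081]
C in scene
0.006 px [336.5 342.6] crosses z=.04 at tray xy [ 0.1  -0.01]
0.013 px [336.7 340.3] crosses z=.04 at tray xy [ 0.095 -0.013]
0.02 px [336.8 338. ] crosses z=.04 at tray xy [ 0.089 -0.017]
D scene again
[[-0.071, -0.061]] [[0.074, -0.025]]
scene [(np.int32(40), [357.4, 295.6]), (np.int32(46), [352.4, 319.2]), (np.int32(45), [368.7, 321.6])]
side [(np.int32(22), [290.8, 185.5]), (np.int32(16), [259.9, 197.8]), (np.int32(15), [273.4, 199.4])]
```

```bash
python3 -c "
from rig import order
print(order.close_job())"
```

```text
the job is handed in; nothing more can be done
None
```

The job is done and handed in: the spacers are in the tray, the cup is back on its mat, and the arm is holding the rod out at the red band. It took about 24 s on the robot's clock, and no verdict was reported.

**Spacers:** I gripped the cup by its sleeve, tipped it to about 139° from upright over the grey tray, and all four slid out. Each fixed camera sees three. Two are common to both views and the other two are each hidden from one view by a tray wall, which makes four separate positions on the tray floor.

**Cup:** It stands upright and empty at about the centre of the cork mat. I released it and moved the gripper clear, and the last pictures show it still standing.

**Rod:** The foot is gripped with a 90 N squeeze setting and pulled out about 55.3 mm by tool travel. The side view shows about half the red band at the tube mouth, and the arm was at rest when I handed the job in.

**Checks that disagreed:**
- **Measured positions:** The two fixed cameras differed by about 8 mm on the tray's position, and read the foot 3–6 mm off the first wrist measurement. I re-measured the foot with the wrist camera from closer before gripping it.
- **Red band:** The scene camera cannot see it behind the collar, so that check rests on the side view and the tool travel.
- **Sideways force:** About 10 N of sideways force remains at the wrist from gripping slightly off centre. I left it.

The pictures show no sign that the servos, screwdriver or jar were touched.

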